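# Change-out of spent gas-purifier cartridges

### The job

The spent cartridges have to come out of the gas purifier. The ratchet still sits on the clamp bolt, set to tighten: flip its direction lever to loosen, work the bolt back until its head is clear of the strap's lips (nearly a full turn), and swing the hold-down strap well away from over the cartridges. The cartridges are stuck in their seals, so twist each to and fro while pulling gently - a hard straight pull would lift the whole unit off its dowels - and stand every one upright in a compartment of the white crate, without tipping any or disturbing the bottles and the carton nearby.

Things in the scene. Friction and masses are not known exactly. Their poses are not given: they have to be found in the camera images.
- purifier: gas purifier: aluminium block 365 mm long (its y), 80 mm wide (x), top 45 mm above the bench, three ports on its centre line (x 0) at y +70, 0, -70 mm, copper lines behind (+x). Origin at bench level. Two dowels keep it from sliding, only its 3.3 kg hold it down: over 33 N upwards lifts it. A steel strap runs from the pivot post (y +140) to the bolt's post (y -165)
- port1 (a point): centre of the middle port's mouth, level with the block's top. In each port a hardened seal grips the cartridge's lowest 20 mm. It resists a straight pull of 40 N and more; turned to and fro about z (about 1 Nm; 0.7 rad strokes, 0.6 s each) it creeps up 2 to 4 mm a stroke under about 10 N. It is free when raised 22 mm, out of the block at 35 mm
- bolt_axis (a point): point on the clamp bolt's vertical axis, on top of its post, 143 mm above the bench, at the purifier's x 0, y -165 mm. The axes are the purifier's
- bolt (a joint): turn of the clamp bolt (rad): 0 tight; grows as it is undone, counter-clockwise from above; stop at 7.3. Its head, its washer and the ratchet rise 4 mm a turn. It drags with 0.4 Nm and turns only through the ratchet. The washer clears the 3 mm lips at the strap's slot at 5 rad; before that the strap cannot swing
- ratchet (a joint): swing of the ratchet about the bolt's axis (rad), counter-clockwise from above positive: at 0 the handle points along the purifier's -x (to the robot), at 1.57 along its -y. Stops at -0.35 and 1.9. 12 teeth, so up to 0.52 rad idle at each reversal; idling drags with up to 0.75 Nm, driving takes about 1.1 Nm
- ratchet_grip (a point): middle of the ratchet's round grey hand grip, on its centre line, 130 mm from the bolt's axis, 191 mm above the bench at first. The grip is 27 mm across, from 88 to 170 mm from the axis; the level handle runs along this frame's -x. The head (48 mm across, to 48 mm along the handle) stands on the bolt and stays there
- dir_lever (a joint): the ratchet's direction lever (rad), on a vertical pin on top of the head, 31 mm from the bolt's axis; its thumb tab points out along the handle. -0.4, tab to the clockwise side: drives the bolt clockwise only (tighten). +0.4, tab to the counter-clockwise side: drives counter-clockwise only (loosen), idles back. Stays where left; 4 to 9 N at the tab flip it, and may swing the handle along
- lever_tab (a point): middle of the top of the thumb tab's end, 40 mm from the lever's pin. The tab stands upright, 9 to 11 mm wide and 14 mm tall below this point; the neck beneath lies 18 mm below this point, the hand grip's top 13 mm below. The tab points along this frame's -x
- strap (a joint): swing of the hold-down strap about its pivot post (rad): 0 over the cartridges, grows counter-clockwise from above, free end going to the purifier's +x side; stop at 1.9. Drags with 0.25 Nm, stays where left. 40 mm wide, 10 mm thick, underside 143 mm above the bench, 3 mm over the wings; a slot open to the purifier's -x side takes the bolt
- strap_pivot (a point): the strap's pivot axis at its underside, 143 mm above the bench, at the purifier's x 0, y +140 mm. The post is 32 mm across; its cap reaches 161 mm above the bench, so a cartridge must be carried over it or round it
- strap_knob (a point): top centre of the round black knob on the strap, 110 mm from the pivot, 191 mm above the bench; the knob is 28 mm across, its wide part 30 mm tall, from 8 mm above the strap's top
- cartridge0: spent cartridge (2 or 3 of the 3 are present): clear 40 mm cylinder with steel foot and cap, 0.22 kg, 130 mm tall; origin at the centre of its flat underside, z up. From 100 mm up it is a flat upright finger wing, 30 mm tall, 14 mm thick along its x, 46 mm wide along its y: pinch it along x. At first it stands in a port, origin 10 mm above the bench
- cartridge1: spent cartridge (2 or 3 of the 3 are present): clear 40 mm cylinder with steel foot and cap, 0.22 kg, 130 mm tall; origin at the centre of its flat underside, z up. From 100 mm up it is a flat upright finger wing, 30 mm tall, 14 mm thick along its x, 46 mm wide along its y: pinch it along x. At first it stands in a port, origin 10 mm above the bench
- cartridge2: spent cartridge (2 or 3 of the 3 are present): clear 40 mm cylinder with steel foot and cap, 0.22 kg, 130 mm tall; origin at the centre of its flat underside, z up. From 100 mm up it is a flat upright finger wing, 30 mm tall, 14 mm thick along its x, 46 mm wide along its y: pinch it along x. At first it stands in a port, origin 10 mm above the bench
- crate: loose white crate, 0.7 kg, 225 mm long (its x), 90 mm wide (y), 60 mm tall, walls and floor 5 mm, two dividers across making three compartments of about 68 x 80 mm centred at its x = -73, 0, +73 mm. Origin under its centre
- solvent_bottle: bystander: amber bottle, 80 mm across, 190 mm tall; origin under its centre
- leak_bottle: bystander: slim white bottle, 48 mm across, 130 mm tall; origin under its centre
- septa_box: bystander: small closed carton 90 x 130 x 45 mm; origin under its centre
Mind the look-alikes: they are no part of the job. Leave any orange or turquoise look-alike of the cartridge0 alone. What is shaped like the cartridge2 but pink or red is not meant.

How it is judged:
By the outcome, as a careful person would: the job done as asked, in the order asked, and still so for the second after the job is handed in, with the robot touching nothing.
Of cartridge0, cartridge1, cartridge2 only 2 to 3 are there at a start; the rules pass over those that are not, and their reading is None.
At some moment in a run one of crate may be knocked a few centimetres aside while the robot is not near it.
It also fails if it takes over 210 s, if anything falls off the work surface, if the arm or the gripper's body presses on something with over 40 N, if the wrist force passes 120 N, or if a joint passes its speed limit or range.

### The arm

A 6-joint arm with a two-finger parallel gripper is mounted at the origin on the work surface. World frame = base frame: x ahead of the robot, y to its left, z up, the work surface at z = 0. Lengths are in m, angles in rad, forces in N, time in s.
With the tool pointing down it reaches from about 0.35 to 0.975 m from the base axis. Payload 4.9 kg.
Tool frame: the origin (TCP) lies between the finger pads; the fingertips stand ahead of it and the grasp point (between the pads) lies 6 mm ahead of it (env.tip_extent is the z of the fingertips in the tool frame, in m); z points along the fingers, y is the line along which they close (so a half turn about z gives the same grasp; the last joint's range is limited). The gripper opens to 85 mm and grips with 20 to 120 N. Pads are 22 mm wide; open, the fingers measure 114 mm over their backs; the gripper's body (76 mm by 85 mm) begins 54 mm behind the grasp point. The pads swing forward as they close: fully open they stand 13 mm farther back than shut.
Start: joints at [-1.389, 0.053, 1.613, -0, 1.476, -0.119], TCP at [0.185, -0.597, 0.256] pointing down, gripper open.
Joint ranges: [-3.01, 3.01], [-1.01, 2.22], [0.06, 2.58], [-1.02, 4.17], [0.09, 2.62], [-3.14, 3.14]. Speed limits (rad/s): [2.57, 2.57, 3.14, 3.14, 3.14, 3.14].

### API

Orientations are given as a unit quaternion [w, x, y, z].
In Python, from cell import env gives the robot as it stands. The module is installed in compiled form; this text tells all that it offers.
- The arm moves only by the tool step_arm, never from a script. Its argument "increments" is a list of rows, each a list of 7 numbers: the shift along the tool's x, y, z in m, then the turn, a rotation vector about the tool's x, y, z in degrees, then the closure in counts, from 0 (fully open) to 255 (shut). A call has 1 to 10 rows; each row shifts and turns the commanded pose from where the row before left it, along the tool's axes as they then stand; what a row does not reach is not made up. A row lasts 1/12 s, in which the tool goes at most 41.7 mm and 7.16 degrees, less where a joint would pass 70% of its speed; a pose out of reach is approached as far as the arm can. A call with a gripper value outside its range is refused whole. The fingers move at their own pace and stop on an object; "force" is the grip in N (left out, the last holds). Time passes only in rows, so rows that do not move let the fingers close. It gives the time, the measured TCP pose, the force, the opening and the grip force at its end, in the units of the state.
- env.get_obs(): the state, without advancing time (a new reading comes with each control period).
- env.capture(name): name is "scene" or "top" or "wrist"; returns a dict with "frame" (384x512x3 uint8, blue, green, red), "camera_matrix" (3x3 intrinsics, pixels), "extrinsics" (4x4, takes a point from camera to world coordinates). Camera axes: x right, y up, looking along -z (the intrinsics and any distortion apply to the point x, -y, -z); pixel columns grow to the right and rows downward; lengths in m; the calibration is good to about 2 mm. A picture is of the moment at which its call begins. There is no depth.
- env.close_job(): hands the job in; it is judged then, once.
Trained networks look in the newest picture that a camera, given by its name, has taken for a name from the list of things; names that differ only in an ending like _2 or _b are one class to them, and where a whole thing is asked for, a point or a joint stands for the part that bears it (a point fixed in the world has none). Each returns a list of dicts, best first, with "conf" (0 to 1); they miss things now and then, are a little off and sometimes report something else, mostly with a low value. They report only what shows in the picture. A call takes as long as a camera call. They do not tell look-alikes from the thing itself.
- env.trace(query, camera): "mask" (384x512 bool, what is visible of it) and "bbox" ([left, top, right, bottom] in pixels, round what is visible of it).
The state is a dict: "time_s": time; "qpos": joint angles; "qvel": joint speeds; "joint_torque": joint torques, N m; "tool_pos": TCP position; "tcp_rot": TCP orientation; "force": force on the tool from outside, world axes, zero at the start; "moment": the same for the moment, N m; "width": opening from 0.0 (shut) to 1.0 (fully open); "finger_force": force on a finger pad.
Only numpy, scipy, OpenCV 4.12 (cv2) and the standard library are available. Lean on these libraries where they do the work, as an engineer would, in place of code of your own. Each camera call takes 0.05 s, during which the arm holds its last target. There are 200 camera calls.

## Working session

There is one attempt and no reset: what is moved stays moved. The work goes in short steps, Python scripts to look and compute and a tool call to move; the robot and the scene stay as the last step left them, time stands still between calls to the robot, and variables do not carry over. Pictures are saved under pics/ and viewed, at most 14 in all, crops included, and the job is handed in when it is done.

Besides the shell and the picture viewer there is one more tool, called after ">>>" as a command line: name --pt "numbers of a row" for each row, then --argument value for the rest. step_arm: Moves the arm, as the interface text tells. Its arguments: {"type":"object","properties":{"increments":{"type":"array"},"force":{"type":"number"}},"required":["increments"]}

```bash
ls; mkdir -p pics; cat > h.py <<'E'
import numpy as np, cv2
from cell import env
def cap(n):
    c=env.capture(n); c['n']=n; return c
def ray(c,px):
    K=np.array(c['camera_matrix']);E=np.array(c['extrinsics'])
    d=np.linalg.inv(K)@np.array([px[0],px[1],1.]); d=np.array([d[0],-d[1],-d[2]])
    return E[:3,3],E[:3,:3]@d
def atz(c,px,z):
    o,d=ray(c,px); return o+d*(z-o[2])/d[2]
def proj(c,p):
    K=np.array(c['camera_matrix']);E=np.array(c['extrinsics'])
    q=E[:3,:3].T@(np.array(p)-E[:3,3]); u=K@np.array([q[0],-q[1],-q[2]]); return u[:2]/u[2]
def tri(cs,ps):
    A=np.zeros((3,3));b=np.zeros(3)
    for c,p in zip(cs,ps):
        o,d=ray(c,p); d=d/np.linalg.norm(d); M=np.eye(3)-np.outer(d,d); A+=M;b+=M@o
    return np.linalg.solve(A,b)
E
python3 - <<'E'
from h import *
T=cap('top');S=cap('scene')
for c in (T,S):
    cv2.imwrite(f"pics/{c['n']}0.png",cv2.resize(c['frame'],(800,600)))
    print(c['n'],np.round(c['camera_matrix'],1).tolist(),np.round(c['extrinsics'],3).tolist())
    for q in ['purifier','ratchet','lever_tab','strap','strap_knob','cartridge0','crate','solvent_bottle','leak_bottle','septa_box']:
        for r in env.trace(q,c['n'])[:4]:
            ys,xs=np.nonzero(r['mask']); print(q,round(r['conf'],2),np.round(r['bbox']).tolist(),len(xs),round(xs.mean(),1),round(ys.mean(),1))
o=env.get_obs();print(o['tcp_rot'],o['force'],env.tip_extent)
E
```

```text
pics
top [[446.0, 0.0, 250.6], [0.0, 446.0, 196.3], [0.0, 0.0, 1.0]] [[0.019, 0.981, -0.191, 0.307], [-1.0, 0.016, -0.014, -0.054], [-0.011, 0.191, 0.981, 1.338], [0.0, 0.0, 0.0, 1.0]]
purifier 0.67 [175.0, 174.0, 334.0, 258.0] 4841 255.2 204.2
ratchet 0.86 [294.0, 191.0, 333.0, 257.0] 788 312.8 220.6
lever_tab 0.74 [180.0, 173.0, 334.0, 259.0] 4846 255.5 204.3
lever_tab 0.65 [305.0, 203.0, 313.0, 221.0] 82 308.3 213.0
strap 0.62 [186.0, 174.0, 300.0, 208.0] 1660 239.1 191.2
strap_knob 0.67 [186.0, 179.0, 298.0, 206.0] 1623 238.3 191.1
cartridge0 0.72 [178.0, 242.0, 197.0, 263.0] 223 189.8 250.6
cartridge0 0.67 [248.0, 248.0, 262.0, 264.0] 191 253.5 256.4
cartridge0 0.63 [333.0, 173.0, 354.0, 192.0] 311 344.0 180.9
cartridge0 0.57 [215.0, 234.0, 231.0, 251.0] 213 221.5 242.8
crate 0.69 [104.0, 192.0, 146.0, 270.0] 2776 125.5 231.0
solvent_bottle 0.91 [339.0, 122.0, 371.0, 162.0] 937 355.7 144.2
leak_bottle 0.67 [374.0, 264.0, 399.0, 280.0] 350 386.6 271.2
septa_box 0.56 [172.0, 118.0, 219.0, 155.0] 1402 196.8 136.7
scene [[436.1, 0.0, 251.3], [0.0, 436.1, 187.2], [0.0, 0.0, 1.0]] [[0
[... 488 characters left out ...]
3.0, 162.0, 202.0, 180.0] 103 196.8 170.1
cartridge0 0.89 [221.0, 149.0, 242.0, 188.0] 532 230.9 166.6
cartridge0 0.87 [288.0, 181.0, 307.0, 206.0] 344 296.6 191.4
cartridge0 0.71 [282.0, 131.0, 296.0, 168.0] 439 288.5 147.8
cartridge0 0.66 [260.0, 146.0, 277.0, 175.0] 335 265.8 160.8
crate 0.89 [319.0, 120.0, 388.0, 184.0] 2430 351.5 152.0
solvent_bottle 0.72 [158.0, 266.0, 196.0, 333.0] 2071 176.8 301.1
solvent_bottle 0.53 [287.0, 178.0, 305.0, 206.0] 313 296.5 191.4
leak_bottle 0.67 [84.0, 189.0, 110.0, 231.0] 678 97.2 209.4
septa_box 0.71 [328.0, 216.0, 392.0, 271.0] 1997 358.9 243.3
[5.43378421e-06 9.88714037e-01 1.49815062e-01 7.11984716e-06] [ 0.13973176  1.0172008  -0.09713725] 0.025
```

View pics/top0.png

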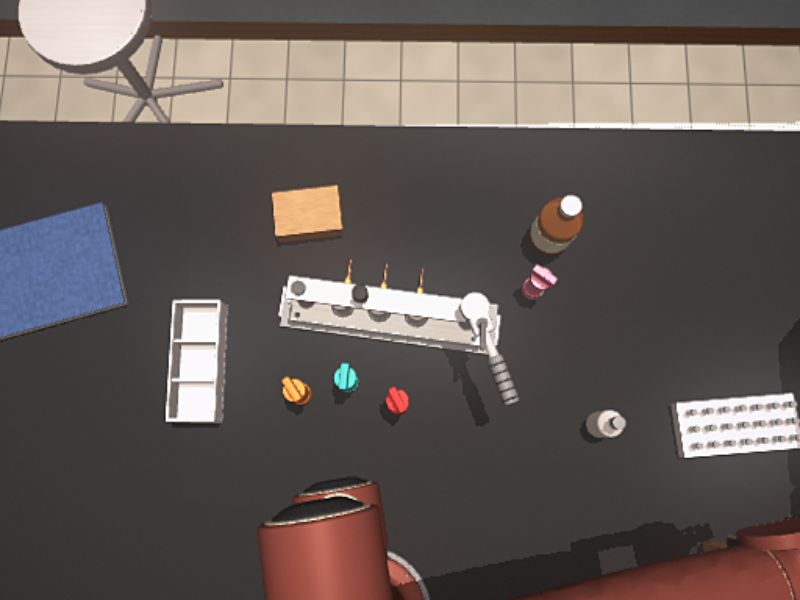

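View pics/scene0.png

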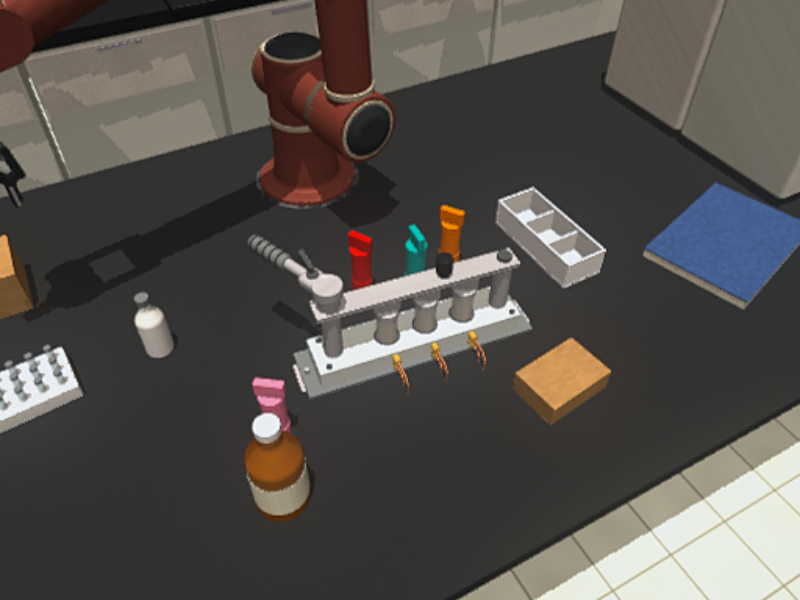

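The top view shows the purifier with ratchet head at about (475,305) and grip end at (512,400), pivot cap at (298,288), knob at (360,293) and the crate around (196,361). Clear cartridges show under the strap in the scene view at about (387,322), (425,310) and (463,300). The orange, turquoise, red and pink ones standing loose are look-alikes. I'll enlarge for measurement.

```bash
python3 - <<'E'
from h import *
T=cap('top');S=cap('scene')
cv2.imwrite("pics/t1.png",cv2.resize(T['frame'][165:265,170:345],None,fx=4.5,fy=4.5,interpolation=cv2.INTER_CUBIC))
cv2.imwrite("pics/s1.png",cv2.resize(S['frame'][140:260,150:345],None,fx=4,fy=4,interpolation=cv2.INTER_CUBIC))
E
```

```text
(no output)
```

View pics/t1.png

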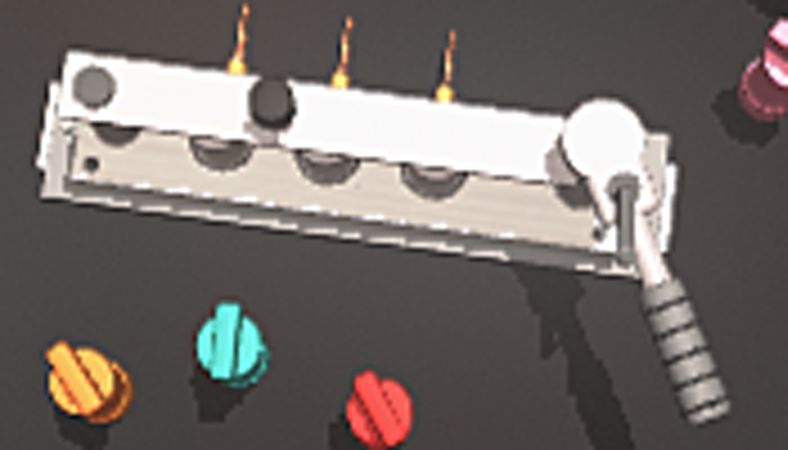

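View pics/s1.png

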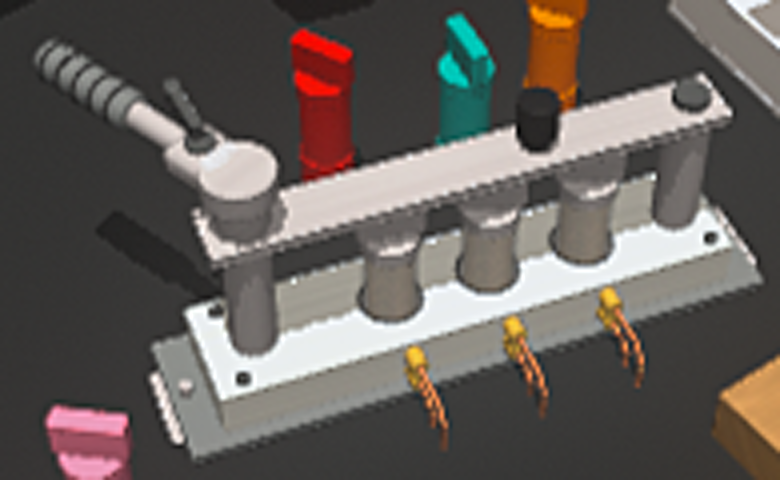

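```bash
cat >> h.py <<'E'
def pt(x,y): return (170+x/4.5,165+y/4.5)
def ps(x,y): return (150+x/4,140+y/4)
E
python3 - <<'E'
from h import *
T=cap('top');S=cap('scene')
P={'piv':((94,87),(692,93)),'knob':((271,96),(538,98)),'head':((603,138),(239,168)),'pin':((622,181),(200,139)),'tab':((626,250),(172,85)),'gripend':((713,418),(45,52)),'gripstart':((664,290),(125,103))}
for k,(a,b) in P.items(): print(k,np.round(tri((T,S),(pt(*a),ps(*b))),4))
piv=atz(T,pt(94,87),.161);kn=atz(T,pt(271,96),.191);print(piv,kn, atz(S,ps(692,93),.161),atz(S,ps(538,98),.191))
# crate: top-rim corners at z .06 from mask
r=env.trace('crate','top')[0]; cn=cv2.findContours(r['mask'].astype(np.uint8),0,2)[0]
c=max(cn,key=cv2.contourArea); W=np.array([atz(T,p[0],.06)[:2] for p in c],np.float32)
print('crate',cv2.minAreaRect(W), cv2.minAreaRect(c))
for q,z in (('cartridge0',.12),('solvent_bottle',.1),('leak_bottle',.1),('septa_box',.045)):
    for r in env.trace(q,'top')[:5]:
        ys,xs=np.nonzero(r['mask']); print(q,np.round(atz(T,(xs.mean(),ys.mean()),z),3))
E
```

```text
piv [0.5679 0.1278 0.156 ]
knob [0.556  0.0175 0.1902]
head [ 0.5327 -0.1749  0.1991]
pin [ 0.5061 -0.1862  0.2054]
tab [ 0.4651 -0.1865  0.2157]
gripend [ 0.3735 -0.2375  0.1925]
gripstart [ 0.4452 -0.2108  0.1953]
[0.56609431 0.1258424  0.161     ] [0.55579562 0.01728229 0.191     ] [0.57252095 0.12549455 0.161     ] [0.55678968 0.0170936  0.191     ]
crate ((0.45075148344039917, 0.32363346219062805), (0.2232239842414856, 0.10451550781726837), 1.0295462608337402) ((125.59164428710938, 230.5758056640625), (36.24464416503906, 78.43492126464844), 2.7263107299804688)
cartridge0 [ 0.592 -0.295  0.12 ]
cartridge0 [0.393 0.13  0.12 ]
cartridge0 [ 0.52  -0.077  0.12 ]
cartridge0 [0.414 0.042 0.12 ]
cartridge0 [ 0.528 -0.013  0.12 ]
solvent_bottle [ 0.706 -0.336  0.1  ]
leak_bottle [ 0.346 -0.412  0.1  ]
septa_box [0.741 0.134 0.045]
```

>>> step_arm --pt "0 0 -0.03 0 0 0 255" --pt "0.024 -0.021 0 0 0 0 255" --pt "0.024 -0.021 0 0 0 0 255" --pt "0.024 -0.021 0 0 0 0 255" --pt "0.024 -0.021 0 0 0 0 255" --pt "0.024 -0.021 0 0 0 0 255" --pt "0.024 -0.021 0 0 0 0 255" --pt "0.024 -0.021 0 0 0 0 255" --pt "0.024 -0.021 0 0 0 0 255" --force 60

```text
time_s: 2.3
tool_pos: [0.3193, -0.3782, 0.2865]
tcp_rot: [0.0, 0.989, 0.15, 0.0]
force: [0.4, -0.5, 0.4]
width: -0.003
finger_force: 0.0
```

>>> step_arm --pt "0.024 -0.021 0 0 0 0 255" --pt "0.024 -0.021 0 0 0 0 255" --pt "0.024 -0.021 0 0 0 0 255" --pt "0.024 -0.021 0 0 0 0 255" --pt "0.024 -0.021 0 0 0 0 255" --pt "0.024 -0.021 0 0 0 0 255" --pt "0.024 -0.021 0 0 0 0 255" --pt "0.024 -0.021 0 0 0 -4 255" --pt "0 0 0 0 0 0 255"

```text
time_s: 3.05
tool_pos: [0.4541, -0.1584, 0.2865]
tcp_rot: [-0.001, 0.982, 0.188, 0.001]
force: [0.3, -0.1, -0.4]
width: 0.003
finger_force: 0.0
```

```bash
cat >> h.py <<'E'
from scipy.spatial.transform import Rotation as Ro
def pose():
    o=env.get_obs(); w,x,y,z=o['tcp_rot']; return np.array(o['tool_pos']),Ro.from_quat([x,y,z,w])
def to(t,yaw=None):
    "shift to t in present tool axes; then turn (deg about tool z)"
    p,R=pose(); X=R.apply([1,0,0]); y0=np.degrees(np.arctan2(X[1],X[0]))
    print('pos',p.round(4),'yaw',y0.round(2),'tilt',R.apply([0,0,1]).round(3),'shift',R.inv().apply(np.array(t)-p).round(4),'turn',None if yaw is None else round(-(yaw-y0),2))
def show(c,name,box=None,f=1.5):
    im=c['frame']
    if box: im=im[box[1]:box[3],box[0]:box[2]]
    cv2.imwrite(f'pics/{name}.png',cv2.resize(im,None,fx=f,fy=f,interpolation=cv2.INTER_CUBIC))
E
python3 - <<'E'
from h import *
W=cap('wrist'); show(W,'w1')
to((.457,-.154,.233),21.1); print(env.get_obs()['force'],env.get_obs()['width'],np.round(W['camera_matrix'],1).tolist(),np.round(W['extrinsics'],3).tolist())
for q in ('lever_tab','strap_knob','ratchet'):
    for r in env.trace(q,'wrist')[:2]:
        ys,xs=np.nonzero(r['mask']); print(q,r['conf'],r['bbox'],xs.mean(),ys.mean())
E
```

```text
pos [ 0.4532 -0.1602  0.2864] yaw 21.5 tilt [ 0.  0. -1.] shift [ 0.0058 -0.0044  0.0534] turn 0.4
[ 0.26618102 -0.45645699 -0.14753171] -0.004743590456462456 [[306.3, 0.0, 257.5], [0.0, 306.3, 192.6], [0.0, 0.0, 1.0]] [[0.369, 0.89, 0.268, 0.522], [-0.93, 0.353, 0.105, -0.129], [-0.001, -0.288, 0.958, 0.403], [0.0, 0.0, 0.0, 1.0]]
lever_tab 0.75 [294.2, 148.4, 338.7, 227.7] 315.7163798597833 184.5627788400255
strap_knob 0.66 [66.6, 0.2, 312.6, 124.6] 203.4521479064709 49.484502446982056
strap_knob 0.64 [452.3, 0.0, 512.0, 50.2] 483.9301310043668 21.983723699880905
ratchet 0.9 [285.0, 75.2, 364.0, 285.7] 320.73947007283857 163.91459938773355
```

View pics/w1.png

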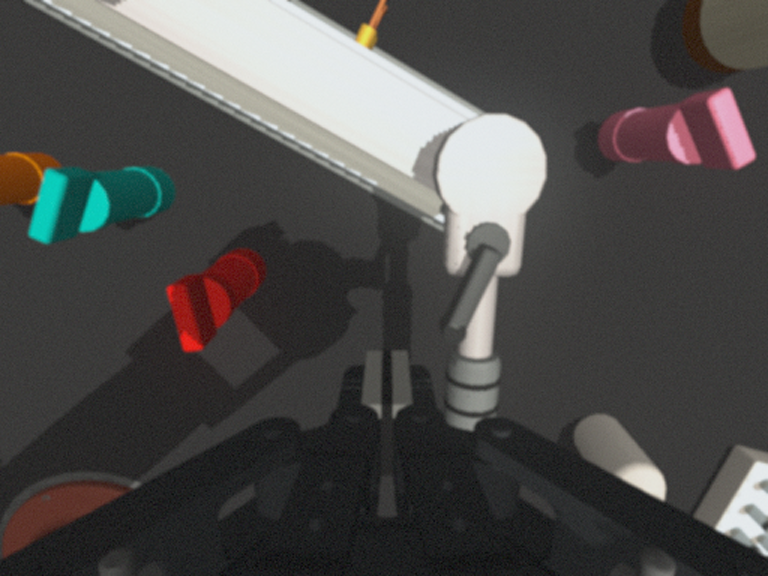

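The wrist view shows the ratchet head top at (492,166), the lever pin at (488,241) and the tab end at (456,326), with the tab on the clockwise side. The closed fingers are left of it at (388,380).

```bash
python3 - <<'E'
from h import *
W=cap('wrist')
for n,p,z in (('head',(492,166),.199),('pin',(488,241),.205),('tab',(457,326),.2175),('grip0',(473,362),.2045),('tip',(388,355),.261)): print(n,atz(W,np.array(p)/1.5,z).round(4))
to((.457,-.154,.233),21.1)
E
```

```text
head [ 0.5304 -0.1786  0.199 ]
pin [ 0.5008 -0.189   0.205 ]
tab [ 0.4634 -0.1887  0.2175]
grip0 [ 0.4454 -0.2069  0.2045]
tip [ 0.4588 -0.1583  0.261 ]
pos [ 0.452  -0.163   0.2863] yaw 21.14 tilt [-0. -0. -1.] shift [ 0.0079 -0.0066  0.0533] turn 0.04
```

>>> step_arm --pt "0.008 -0.006 0.018 0 0 0 255" --pt "0 0 0.018 0 0 0 255" --pt "0 0 0.017 0 0 0 255" --pt "0 0.005 0 0 0 0 255" --pt "0 0.005 0 0 0 0 255" --pt "0 0.005 0 0 0 0 255" --pt "0 0.005 0 0 0 0 255" --pt "0 0.005 0 0 0 0 255"

```text
time_s: 3.97
tool_pos: [0.4663, -0.1776, 0.235]
tcp_rot: [-0.001, 0.983, 0.184, -0.001]
force: [-7.7, 5.6, 6.1]
width: -0.0
finger_force: 6.0
```

>>> step_arm --pt "0 0.004 0 0 0 0 255" --pt "0 0.004 0 0 0 0 255" --pt "0 0.004 0 0 0 0 255" --pt "0 0.004 0 0 0 0 255"

```text
time_s: 4.3
tool_pos: [0.4721, -0.1918, 0.2349]
tcp_rot: [-0.001, 0.983, 0.184, -0.001]
force: [-7.4, 7.2, 5.9]
width: -0.002
finger_force: 7.9
```

>>> step_arm --pt "0 0.004 0 0 0 0 255" --pt "0 0.003 0 0 0 0 255" --pt "0 0 0 0 0 0 255"

```text
time_s: 4.55
tool_pos: [0.4746, -0.1982, 0.2347]
tcp_rot: [-0.002, 0.983, 0.184, -0.001]
force: [-6.5, 5.8, 6.0]
width: -0.001
finger_force: 7.1
```

```bash
python3 - <<'E'
from h import *
W=cap('wrist'); show(W,'w2'); to((.457,-.154,.233),21.1); print(env.get_obs()['force'])
E
```

```text
pos [ 0.4746 -0.1982  0.2348] yaw 21.23 tilt [-0.002  0.003 -1.   ] shift [-0.0004 -0.0475  0.0019] turn 0.13
[-6.14830566  6.39184852  4.9189501 ]
```

View pics/w2.png

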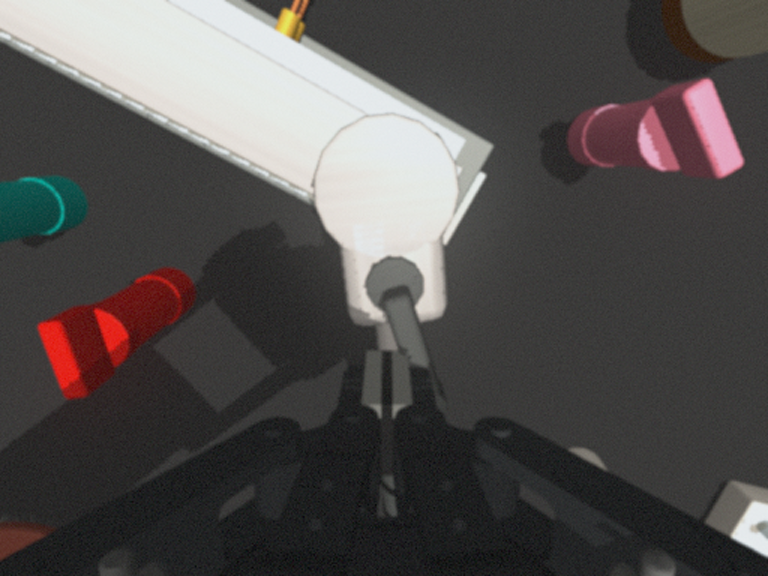

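The lever tab now runs from (395,285) to (437,400), about 20° to the counter-clockwise side. I'll push a touch further, then rise and re-check.

>>> step_arm --pt "0 0.004 -0.001 0 0 0 255" --pt "0 0.004 0 0 0 0 255" --pt "0 0 0 0 0 0 255"

```text
time_s: 4.85
tool_pos: [0.4778, -0.2048, 0.2346]
tcp_rot: [-0.003, 0.983, 0.184, -0.0]
force: [-2.9, 6.9, 2.2]
width: 0.0
finger_force: 4.4
```

>>> step_arm --pt "0 -0.006 0 0 0 0 255" --pt "0 -0.006 -0.02 0 0 0 120" --pt "-0.02 0 -0.03 0 0 0 120" --pt "-0.02 0 0 0 0 0 120" --pt "0 0 0 0 0 0 120" --pt "0 0 0 0 0 0 120"

```text
time_s: 5.35
tool_pos: [0.4365, -0.21, 0.2855]
tcp_rot: [0.001, 0.983, 0.183, 0.001]
force: [0.1, -1.2, -1.4]
width: 0.53
finger_force: 0.0
```

```bash
python3 - <<'E'
from h import *
W=cap('wrist'); show(W,'w3');print(env.get_obs()['width'])
to((.532-.13*.933,-.177-.13*.36,.215),21.1)
E
```

```text
0.5280706796274666
pos [ 0.4365 -0.2096  0.2846] yaw 21.18 tilt [ 0.001 -0.001 -1.   ] shift [-0.0292  0.0039  0.0696] turn 0.08
```

View pics/w3.png

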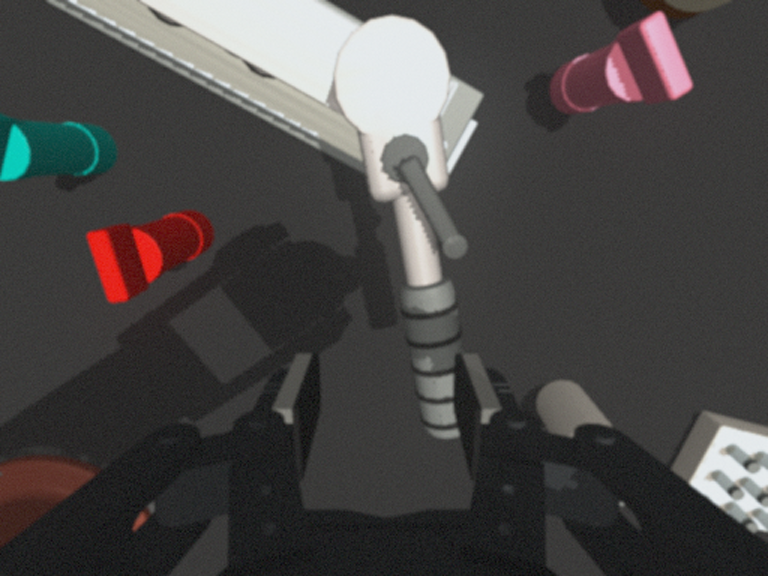

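The tab now leans to the right (counter-clockwise) of the handle, with its end at (454,245), and the handle has swung slightly to grip centre (431,365). The lever is flipped.

```bash
python3 - <<'E'
from h import *
W=cap('wrist')
B=atz(W,np.array((391,72))/1.5,.199);g=atz(W,np.array((428,292))/1.5,.2035);e=atz(W,np.array((440,430))/1.5,.2)
pin=atz(W,np.array((405,155))/1.5,.207);tab=atz(W,np.array((455,245))/1.5,.2175)
print(B,g,e,pin,tab)
B=np.array([.532,-.177,.199])
a=[np.degrees(np.arctan2(*(p-B)[1::-1])) for p in (g,e,pin)]; print(a,np.degrees(np.arctan2(*(tab-pin)[1::-1])))
E
```

```text
[ 0.53334153 -0.17183334  0.199     ] [ 0.45443578 -0.2204241   0.2035    ] [ 0.388614   -0.25476063  0.2       ] [ 0.50559815 -0.18865109  0.207     ] [ 0.48033166 -0.22013641  0.2175    ]
[np.float64(-150.75784580907063), np.float64(-151.52828009098775), np.float64(-156.18821199532005)] -128.74650786333578
```

>>> step_arm --pt "-0.028 0.02 0 0 0 0 120" --pt "0 0 0.02 0 0 -3.7 120" --pt "0 0 0.02 0 0 -3.6 120" --pt "0 0 0.024 0 0 0 120" --pt "0 0 0.024 0 0 0 120" --pt "0 0 0 0 0 0 150" --force 25

```text
time_s: 5.95
tool_pos: [0.4155, -0.2364, 0.1902]
tcp_rot: [-0.003, 0.969, 0.247, -0.003]
force: [1.1, -2.8, -0.3]
width: 0.423
finger_force: 1.5
```

>>> step_arm --pt "0 0 0 0 0 0 255" --pt "0 0 0 0 0 0 255" --pt "0 0 0 0 0 0 255" --pt "0 0 0 0 0 0 255" --pt "0 0 0 0 0 0 255"

```text
time_s: 6.37
tool_pos: [0.4176, -0.2378, 0.1963]
tcp_rot: [-0.0, 0.969, 0.247, 0.0]
force: [2.0, -0.9, -7.9]
width: 0.306
finger_force: 25.4
```

```bash
python3 - <<'E'
from h import *
to((.4178,-.2380,.197),28.5);o=env.get_obs();print(o['force'],o['moment'],o['width'],o['finger_force'],np.round(o['qpos'],2))
E
```

```text
pos [ 0.4176 -0.2378  0.1963] yaw 28.55 tilt [ 0.  0. -1.] shift [ 0.0001  0.0003 -0.0007] turn 0.05
[ 1.97135731 -0.93443064 -7.94231459] [-0.13837231 -0.17959978  0.07734203] 0.30618482301741473 25.352479219436646 [-0.67 -0.26  2.    0.    1.4   0.4 ]
```

>>> step_arm --pt "0.0007 0.0136 0 0 0 -6 255" --pt "0.0007 0.0136 0 0 0 -6 255" --pt "0.0007 0.0136 0 0 0 -6 255" --pt "0.0007 0.0136 0 0 0 -6 255" --pt "0.0007 0.0136 0 0 0 -6 255" --pt "0.0007 0.0136 0 0 0 -6 255" --pt "0 0 0 0 0 0 255"

```text
time_s: 6.95
tool_pos: [0.4755, -0.2931, 0.1954]
tcp_rot: [-0.002, 0.845, 0.534, -0.001]
force: [-3.7, 1.4, -6.0]
width: 0.305
finger_force: 25.6
```

```bash
cat >> h.py <<'E'
B=np.array([.532,-.1765])
def rat():
    p,R=pose(); o=env.get_obs(); d=p[:2]-B; X=R.apply([1,0,0])
    print('r',np.hypot(*d).round(4),'ratchet',(np.radians((np.degrees(np.arctan2(d[1],d[0]))-173.2)%360)).round(3),'yaw-ratchet',np.radians(np.degrees(np.arctan2(X[1],X[0]))+180-173.2).round(3),'z',p[2].round(4),'F',o['force'].round(1),'M',o['moment'].round(2),o['width'],o['finger_force'])
E
python3 -c "
from h import *
rat()"
```

```text
r 0.1295 ratchet 1.239 yaw-ratchet 1.246 z 0.1954 F [-3.7  1.4 -6. ] M [ 0.21  0.53 -0.06] 0.30489610950126866 25.556910037994385
```

>>> step_arm --pt "0.0007 0.0136 0 0 0 -6 255" --pt "0.0007 0.0136 0 0 0 -6 255" --pt "0.0007 0.0136 0 0 0 -6 255"

```text
time_s: 7.2
tool_pos: [0.5134, -0.3045, 0.1956]
tcp_rot: [-0.002, 0.751, 0.66, -0.001]
force: [-4.2, 2.4, -6.4]
width: 0.307
finger_force: 25.8
```

>>> step_arm --pt "0.0007 0.0136 0 0 0 -6 255" --pt "0.0007 0.0136 0 0 0 -6 255"

```text
time_s: 7.37
tool_pos: [0.5406, -0.3055, 0.1957]
tcp_rot: [-0.002, 0.678, 0.735, -0.001]
force: [-5.5, 0.4, -5.8]
width: 0.307
finger_force: 25.8
```

>>> step_arm --pt "0 0 0 0 0 0 255"

```text
time_s: 7.45
tool_pos: [0.5417, -0.3053, 0.1957]
tcp_rot: [-0.001, 0.679, 0.735, -0.001]
force: [-3.9, -0.0, -6.4]
width: 0.308
finger_force: 25.6
```

```bash
python3 -c "
from h import *
rat()"
```

```text
r 0.1292 ratchet 1.765 yaw-ratchet 1.769 z 0.1957 F [-3.9 -0.  -6.4] M [-0.18  0.57  0.05] 0.3083525020507093 25.58227390050888
```

>>> step_arm --pt "0.0007 -0.0136 0 0 0 6 255" --pt "0.0007 -0.0136 0 0 0 6 255" --pt "0.0007 -0.0136 0 0 0 6 255" --pt "0.0007 -0.0136 0 0 0 6 255" --pt "0.0007 -0.0136 0 0 0 6 255" --pt "0.0007 -0.0136 0 0 0 6 255" --pt "0.0007 -0.0136 0 0 0 6 255" --pt "0.0007 -0.0136 0 0 0 6 255" --pt "0.0007 -0.0136 0 0 0 6 255"

```text
time_s: 8.2
tool_pos: [0.4325, -0.2597, 0.1966]
tcp_rot: [0.0, 0.94, 0.342, 0.001]
force: [5.0, 1.5, -6.9]
width: 0.303
finger_force: 25.6
```

>>> step_arm --pt "0.0007 -0.0136 0 0 0 6 255" --pt "0.0007 -0.0136 0 0 0 6 255" --pt "0.0007 -0.0136 0 0 0 6 255" --pt "0.0007 -0.0136 0 0 0 6 255" --pt "0.0007 -0.0136 0 0 0 6 255" --pt "0.0007 -0.0136 0 0 0 6 255" --pt "0.0007 -0.0136 0 0 0 6 255" --pt "0.0007 -0.0136 0 0 0 6 255" --pt "0.0007 -0.0136 0 0 0 6 255" --pt "0.0007 -0.0136 0 0 0 6 255"

```text
time_s: 9.03
tool_pos: [0.409, -0.1326, 0.1968]
tcp_rot: [0.001, 0.985, -0.174, 0.002]
force: [4.8, -4.4, -8.8]
width: 0.307
finger_force: 25.9
```

```bash
python3 -c "
from h import *
rat()"
```

```text
r 0.1306 ratchet 6.059 yaw-ratchet -0.231 z 0.1968 F [ 4.8 -4.4 -8.8] M [-0.52 -0.6   0.27] 0.30689018116963684 25.87738573551178
```

>>> step_arm --pt "0.0007 0.0136 0 0 0 -6 255" --pt "0.0007 0.0136 0 0 0 -6 255" --pt "0.0007 0.0136 0 0 0 -6 255" --pt "0.0007 0.0136 0 0 0 -6 255" --pt "0.0007 0.0136 0 0 0 -6 255" --pt "0.0007 0.0136 0 0 0 -6 255" --pt "0.0007 0.0136 0 0 0 -6 255"

```text
time_s: 9.62
tool_pos: [0.4108, -0.2247, 0.1961]
tcp_rot: [-0.002, 0.981, 0.195, 0.001]
force: [1.5, 7.7, -6.5]
width: 0.308
finger_force: 25.9
```

```bash
python3 -c "
from h import *
rat()"
```

```text
r 0.1305 ratchet 0.497 yaw-ratchet 0.512 z 0.1961 F [ 1.5  7.7 -6.5] M [ 1.01 -0.2  -0.2 ] 0.3083376376219225 25.908284783363342
```

>>> step_arm --pt "0.0007 0.0136 0 0 0 -6 255" --pt "0.0007 0.0136 0 0 0 -6 255" --pt "0.0007 0.0136 0 0 0 -6 255" --pt "0.0007 0.0136 0 0 0 -6 255" --pt "0.0007 0.0136 0 0 0 -6 255" --pt "0.0007 0.0136 0 0 0 -6 255"

```text
time_s: 10.12
tool_pos: [0.4624, -0.2863, 0.1961]
tcp_rot: [-0.002, 0.872, 0.489, -0.0]
force: [-3.9, 5.4, -5.4]
width: 0.304
finger_force: 26.1
```

```bash
python3 -c "
from h import *
rat()"
```

```text
r 0.13 ratchet 1.124 yaw-ratchet 1.14 z 0.1961 F [-3.9  5.4 -5.4] M [ 0.77  0.53 -0.27] 0.303684276112364 26.073718070983887
```

>>> step_arm --pt "0.0007 0.0136 0 0 0 -6 255" --pt "0.0007 0.0136 0 0 0 -6 255" --pt "0.0007 0.0136 0 0 0 -6 255" --pt "0.0007 0.0136 0 0 0 -6 255" --pt "0.0007 0.0136 0 0 0 -6 255" --pt "0.0007 0.0136 0 0 0 -6 255"

```text
time_s: 10.62
tool_pos: [0.5404, -0.3057, 0.1963]
tcp_rot: [-0.002, 0.679, 0.734, -0.001]
force: [-6.1, 1.6, -4.2]
width: 0.307
finger_force: 26.1
```

```bash
python3 -c "
from h import *
rat()"
```

```text
r 0.1295 ratchet 1.755 yaw-ratchet 1.768 z 0.1963 F [-6.1  1.6 -4.2] M [ 0.27  0.8  -0.24] 0.30744048977193156 26.093037128448486
```

>>> step_arm --pt "0.0007 -0.0136 0 0 0 6 255" --pt "0.0007 -0.0136 0 0 0 6 255" --pt "0.0007 -0.0136 0 0 0 6 255" --pt "0.0007 -0.0136 0 0 0 6 255" --pt "0.0007 -0.0136 0 0 0 6 255" --pt "0.0007 -0.0136 0 0 0 6 255" --pt "0.0007 -0.0136 0 0 0 6 255" --pt "0.0007 -0.0136 0 0 0 6 255" --pt "0.0007 -0.0136 0 0 0 6 255" --pt "0.0007 -0.0136 0 0 0 6 255"

```text
time_s: 11.45
tool_pos: [0.424, -0.2493, 0.197]
tcp_rot: [0.001, 0.956, 0.293, 0.002]
force: [4.8, 1.7, -6.5]
width: 0.303
finger_force: 25.9
```

>>> step_arm --pt "0.0007 -0.0136 0 0 0 6 255" --pt "0.0007 -0.0136 0 0 0 6 255" --pt "0.0007 -0.0136 0 0 0 6 255" --pt "0.0007 -0.0136 0 0 0 6 255" --pt "0.0007 -0.0136 0 0 0 6 255" --pt "0.0007 -0.0136 0 0 0 6 255" --pt "0.0007 -0.0136 0 0 0 6 255" --pt "0.0007 -0.0136 0 0 0 6 255" --pt "0.0007 -0.0136 0 0 0 6 255"

```text
time_s: 12.2
tool_pos: [0.4085, -0.1328, 0.1972]
tcp_rot: [0.001, 0.985, -0.174, 0.002]
force: [3.4, -2.9, -6.3]
width: 0.306
finger_force: 26.3
```

```bash
python3 -c "
from h import *
rat(); c=cap('scene'); np.save('ref1.npy',c['frame'])"
```

```text
r 0.1311 ratchet 6.062 yaw-ratchet -0.23 z 0.1972 F [ 3.4 -2.9 -6.3] M [-0.32 -0.34  0.33] 0.30597278047378557 26.335709989070892
```

>>> step_arm --pt "0.0007 0.0136 0 0 0 -6 255" --pt "0.0007 0.0136 0 0 0 -6 255" --pt "0.0007 0.0136 0 0 0 -6 255"

```text
time_s: 12.5
tool_pos: [0.4011, -0.1729, 0.1969]
tcp_rot: [-0.0, 1.0, -0.011, 0.002]
force: [4.5, 2.0, -5.7]
width: 0.306
finger_force: 25.7
```

>>> step_arm --pt "0.0007 0.0136 0 0 0 -6 255" --pt "0.0007 0.0136 0 0 0 -6 255"

```text
time_s: 12.67
tool_pos: [0.4031, -0.1997, 0.1966]
tcp_rot: [-0.001, 0.996, 0.093, 0.001]
force: [5.0, 6.5, -4.5]
width: 0.306
finger_force: 25.8
```

>>> step_arm --pt "0.0007 0.0136 -0.0002 0 0 -6 255" --pt "0.0007 0.0136 -0.0002 0 0 -6 255" --pt "0.0007 0.0136 -0.0002 0 0 -6 255" --pt "0.0007 0.0136 -0.0002 0 0 -6 255" --pt "0.0007 0.0136 -0.0002 0 0 -6 255" --pt "0.0007 0.0136 0 0 0 -6 255" --pt "0.0007 0.0136 0 0 0 -6 255"

```text
time_s: 13.25
tool_pos: [0.4515, -0.2789, 0.197]
tcp_rot: [-0.002, 0.896, 0.443, 0.001]
force: [-0.7, 5.8, -5.6]
width: 0.304
finger_force: 25.9
```

>>> step_arm --pt "0.0007 0.0136 0 0 0 -6 255" --pt "0.0007 0.0136 0 0 0 -6 255" --pt "0.0007 0.0136 0 0 0 -6 255" --pt "0.0007 0.0136 0 0 0 -6 255" --pt "0.0007 0.0136 0 0 0 -6 255" --pt "0.0007 0.0136 0 0 0 -6 255" --pt "0.0007 0.0136 0 0 0 -6 255"

```text
time_s: 13.83
tool_pos: [0.5407, -0.306, 0.1973]
tcp_rot: [-0.001, 0.678, 0.735, 0.0]
force: [-3.0, 3.2, -5.5]
width: 0.308
finger_force: 26.1
```

```bash
python3 -c "
from h import *
rat()"
```

```text
r 0.1298 ratchet 1.756 yaw-ratchet 1.77 z 0.1973 F [-3.   3.2 -5.5] M [ 0.49  0.36 -0.59] 0.30828669880355214 26.07599526643753
```

>>> step_arm --pt "0.0007 -0.0136 0 0 0 6 255" --pt "0.0007 -0.0136 0 0 0 6 255" --pt "0.0007 -0.0136 0 0 0 6 255" --pt "0.0007 -0.0136 0 0 0 6 255" --pt "0.0007 -0.0136 0 0 0 6 255" --pt "0.0007 -0.0136 0 0 0 6 255" --pt "0.0007 -0.0136 0 0 0 6 255" --pt "0.0007 -0.0136 0 0 0 6 255" --pt "0.0007 -0.0136 0 0 0 6 255" --pt "0.0007 -0.0136 0 0 0 6 255"

```text
time_s: 14.67
tool_pos: [0.4242, -0.2499, 0.1981]
tcp_rot: [0.001, 0.956, 0.294, 0.002]
force: [6.0, 2.6, -7.9]
width: 0.304
finger_force: 26.0
```

>>> step_arm --pt "0.0007 -0.0136 0 0 0 6 255" --pt "0.0007 -0.0136 0 0 0 6 255" --pt "0.0007 -0.0136 0 0 0 6 255" --pt "0.0007 -0.0136 0 0 0 6 255" --pt "0.0007 -0.0136 0 0 0 6 255" --pt "0.0007 -0.0136 0 0 0 6 255" --pt "0.0007 -0.0136 0 0 0 6 255" --pt "0.0007 -0.0136 0 0 0 6 255" --pt "0.0007 -0.0136 0 0 0 6 255"

```text
time_s: 15.42
tool_pos: [0.4083, -0.1333, 0.1981]
tcp_rot: [0.001, 0.985, -0.172, 0.002]
force: [3.8, -2.8, -7.0]
width: 0.309
finger_force: 26.5
```

```bash
python3 -c "
from h import *
rat(); c=cap('scene'); np.save('ref2.npy',c['frame'])
a=np.load('ref1.npy')
box=np.s_[160:208,196:226]
print(cv2.phaseCorrelate(a[box].mean(2),c['frame'][box].mean(2),cv2.createHanningWindow((30,48),cv2.CV_64F)), proj(c,(.5327,-.176,.199)),proj(c,(.5327,-.176,.201)))"
```

```text
r 0.1311 ratchet 6.066 yaw-ratchet -0.227 z 0.1981 F [ 3.8 -2.8 -7. ] M [-0.35 -0.41  0.37] 0.3092230788657805 26.49595946073532
((-0.07702082567029933, -0.27582516940259794), 1.0428920138143785) [208.91033381 182.20075671] [208.85077847 181.59739972]
```

>>> step_arm --pt "0.0007 0.0136 0 0 0 -6 255" --pt "0.0007 0.0136 0 0 0 -6 255" --pt "0.0007 0.0136 0 0 0 -6 255" --pt "0.0007 0.0136 0 0 0 -6 255"

```text
time_s: 15.8
tool_pos: [0.4014, -0.1867, 0.1977]
tcp_rot: [-0.001, 0.999, 0.042, 0.002]
force: [7.6, 5.8, -7.5]
width: 0.307
finger_force: 25.7
```

>>> step_arm --pt "0.0007 0.0136 -0.0002 0 0 -6 255" --pt "0.0007 0.0136 -0.0002 0 0 -6 255" --pt "0.0007 0.0136 -0.0002 0 0 -6 255" --pt "0.0007 0.0136 -0.0002 0 0 -6 255" --pt "0.0007 0.0136 -0.0002 0 0 -6 255" --pt "0.0007 0.0136 0 0 0 -6 255" --pt "0.0007 0.0136 0 0 0 -6 255"

```text
time_s: 16.38
tool_pos: [0.4412, -0.2702, 0.1978]
tcp_rot: [-0.002, 0.918, 0.397, 0.002]
force: [3.0, 7.7, -5.3]
width: 0.306
finger_force: 25.9
```

>>> step_arm --pt "0.0007 0.0136 0 0 0 -6 255" --pt "0.0007 0.0136 0 0 0 -6 255" --pt "0.0007 0.0136 0 0 0 -6 255" --pt "0.0007 0.0136 0 0 0 -6 255" --pt "0.0007 0.0136 0 0 0 -6 255" --pt "0.0007 0.0136 0 0 0 -6 255" --pt "0.0007 0.0136 0 0 0 -6 255" --pt "0.0007 0.0136 0 0 0 -6 255"

```text
time_s: 17.05
tool_pos: [0.54, -0.3063, 0.1979]
tcp_rot: [-0.002, 0.677, 0.736, 0.0]
force: [-4.2, 4.1, -4.0]
width: 0.304
finger_force: 26.8
```

```bash
python3 -c "
from h import *
rat()"
```

```text
r 0.1301 ratchet 1.751 yaw-ratchet 1.772 z 0.1979 F [-4.2  4.1 -4. ] M [ 0.57  0.52 -0.47] 0.3041589920365693 26.789961755275726
```

>>> step_arm --pt "0.0007 -0.0136 0 0 0 6 255" --pt "0.0007 -0.0136 0 0 0 6 255" --pt "0.0007 -0.0136 0 0 0 6 255" --pt "0.0007 -0.0136 0 0 0 6 255" --pt "0.0007 -0.0136 0 0 0 6 255" --pt "0.0007 -0.0136 0 0 0 6 255"

```text
time_s: 17.55
tool_pos: [0.4627, -0.2869, 0.1986]
tcp_rot: [-0.0, 0.873, 0.487, 0.002]
force: [6.3, 5.0, -5.3]
width: 0.305
finger_force: 25.7
```

>>> step_arm --pt "0.0007 -0.0136 0 0 0 6 255" --pt "0.0007 -0.0136 0 0 0 6 255" --pt "0.0007 -0.0136 0 0 0 6 255" --pt "0.0007 -0.0136 0 0 0 6 255" --pt "0.0007 -0.0136 0 0 0 6 255" --pt "0.0007 -0.0136 0 0 0 6 255"

```text
time_s: 18.05
tool_pos: [0.4109, -0.2261, 0.1989]
tcp_rot: [0.0, 0.981, 0.194, 0.002]
force: [7.1, 1.6, -6.7]
width: 0.305
finger_force: 25.8
```

```bash
python3 - <<'E'
from h import *
rat(); c=cap('scene'); f=c['frame']; np.save('ref3.npy',f)
a=cv2.imread('pics/s1.png'); b=cv2.resize(f[140:260,150:345],None,fx=4,fy=4,interpolation=cv2.INTER_CUBIC)
# template: right/lower half of head vs initial ; control: bench hardware
for n,(x0,y0,x1,y1) in {'head':(228,145,290,240),'headtop':(205,135,285,240),'post':(640,70,740,200),'block':(330,240,480,340)}.items():
    t=a[y0:y1,x0:x1]; m=12; s=b[y0-m:y1+m,x0-m:x1+m]
    r=cv2.matchTemplate(s,t,cv2.TM_CCOEFF_NORMED); i=np.unravel_index(r.argmax(),r.shape)
    k=r[i[0]-1:i[0]+2,i[1]]; sub=i[0]+(k[0]-k[2])/(2*(k[0]-2*k[1]+k[2]))
    print(n,r.max().round(3),'dx',i[1]-m,'dy',round(sub-m,2),'(4x px; 1.2 per mm up)')
E
```

```text
r 0.1309 ratchet 0.507 yaw-ratchet 0.508 z 0.1989 F [ 7.1  1.6 -6.7] M [ 0.43 -1.05  0.49] 0.30489745452267736 25.8385106921196
head 0.976 dx 0 dy -2.93 (4x px; 1.2 per mm up)
headtop 0.975 dx -1 dy -3.65 (4x px; 1.2 per mm up)
post 0.916 dx 0 dy 0.16 (4x px; 1.2 per mm up)
block 1.0 dx 0 dy -0.01 (4x px; 1.2 per mm up)
```

>>> step_arm --pt "0.0007 -0.0136 0 0 0 6 255" --pt "0.0007 -0.0136 0 0 0 6 255" --pt "0.0007 -0.0136 0 0 0 6 255" --pt "0.0007 -0.0136 0 0 0 6 255" --pt "0.0007 -0.0136 0 0 0 6 255" --pt "0.0007 -0.0136 0 0 0 6 255" --pt "0.0007 -0.0136 0 0 0 6 255"

```text
time_s: 18.68
tool_pos: [0.4078, -0.1335, 0.199]
tcp_rot: [0.0, 0.985, -0.171, 0.001]
force: [2.6, -0.9, -4.5]
width: 0.308
finger_force: 26.6
```

>>> step_arm --pt "0.0007 0.0136 0 0 0 -6 255" --pt "0.0007 0.0136 0 0 0 -6 255" --pt "0.0007 0.0136 0 0 0 -6 255" --pt "0.0007 0.0136 0 0 0 -6 255" --pt "0.0007 0.0136 0 0 0 -6 255" --pt "0.0007 0.0136 0 0 0 -6 255" --pt "0.0007 0.0136 0 0 0 -6 255"

```text
time_s: 19.27
tool_pos: [0.4105, -0.2261, 0.1985]
tcp_rot: [-0.002, 0.98, 0.198, 0.002]
force: [5.5, 7.7, -6.2]
width: 0.303
finger_force: 25.8
```

>>> step_arm --pt "0.0007 0.0136 0 0 0 -6 255" --pt "0.0007 0.0136 0 0 0 -6 255" --pt "0.0007 0.0136 0 0 0 -6 255" --pt "0.0007 0.0136 0 0 0 -6 255" --pt "0.0007 0.0136 0 0 0 -6 255" --pt "0.0007 0.0136 0 0 0 -6 255"

```text
time_s: 19.77
tool_pos: [0.4624, -0.2872, 0.1983]
tcp_rot: [-0.002, 0.871, 0.491, 0.001]
force: [0.8, 6.6, -3.4]
width: 0.305
finger_force: 26.1
```

>>> step_arm --pt "0.0007 0.0136 0 0 0 -6 255" --pt "0.0007 0.0136 0 0 0 -6 255"

```text
time_s: 19.93
tool_pos: [0.4868, -0.2991, 0.1983]
tcp_rot: [-0.002, 0.815, 0.579, 0.001]
force: [-0.5, 6.0, -3.0]
width: 0.307
finger_force: 26.3
```

```bash
python3 - <<'E'
from h import *
rat()
E
```

```text
r 0.1306 ratchet 1.336 yaw-ratchet 1.353 z 0.1983 F [-0.5  6.  -3. ] M [ 1.02  0.03 -0.56] 0.306590964912699 26.27008706331253
```

>>> step_arm --pt "0.0007 0.0136 0 0 0 -6 255" --pt "0.0007 0.0136 0 0 0 -6 255" --pt "0 0 0 0 0 0 255" --pt "0 0 0 0 0 0 120" --pt "0 0 0 0 0 0 120" --pt "0 0 0 0 0 0 120" --pt "0 0 -0.025 0 0 0 120" --pt "0 0 -0.03 0 0 0 120" --pt "0 0 -0.03 0 0 0 120" --pt "0 0 -0.02 0 0 0 120"

```text
time_s: 20.77
tool_pos: [0.5138, -0.3069, 0.3081]
tcp_rot: [0.003, 0.752, 0.659, 0.0]
force: [1.3, -0.5, 0.9]
width: 0.532
finger_force: 0.0
```

```bash
python3 - <<'E'
from h import *
rat(); to((.556,.0175,.3),-6.8)
E
```

```text
r 0.1316 ratchet 1.551 yaw-ratchet 1.558 z 0.3081 F [ 1.3 -0.5  0.9] M [-0.    0.01 -0.06] 0.5321006667180288 0.0
pos [ 0.5138 -0.3069  0.3081] yaw 82.47 tilt [ 0.005 -0.004 -1.   ] shift [ 0.3271 -0.0007  0.0069] turn 89.27
```

>>> step_arm --pt "0.0327 0 0 0 0 0 0" --pt "0.0327 0 0 0 0 0 0" --pt "0.0327 0 0 0 0 0 0" --pt "0.0327 0 0 0 0 0 0" --pt "0.0327 0 0 0 0 0 0" --pt "0.0327 0 0 0 0 0 0" --pt "0.0327 0 0 0 0 0 0" --pt "0.0327 0 0 0 0 0 0" --pt "0.0327 0 0 0 0 0 0" --pt "0.0327 0 0 0 0 0 0"

```text
time_s: 21.6
tool_pos: [0.556, 0.0194, 0.3048]
tcp_rot: [0.001, 0.752, 0.659, 0.001]
force: [1.8, -0.8, 0.4]
width: 1.0
finger_force: 0.0
```

>>> step_arm --pt "0 0 0 0 0 6.9 0" --pt "0 0 0 0 0 6.9 0" --pt "0 0 0 0 0 6.9 0" --pt "0 0 0 0 0 6.9 0" --pt "0 0 0 0 0 6.9 0" --pt "0 0 0 0 0 6.9 0" --pt "0 0 0 0 0 6.9 0"

```text
time_s: 22.18
tool_pos: [0.556, 0.0178, 0.3046]
tcp_rot: [0.001, 0.957, 0.291, 0.001]
force: [-0.1, -0.7, 0.0]
width: 0.998
finger_force: 0.0
```

>>> step_arm --pt "0 0 0 0 0 6.9 0" --pt "0 0 0 0 0 6.9 0" --pt "0 0 0 0 0 6.9 0" --pt "0 0 0 0 0 6.9 0" --pt "0 0 0 0 0 6.9 0" --pt "0 0 0 0 0 6.9 0" --pt "0 0 0 0 0 0 0" --pt "0 0 0 0 0 0 0" --pt "0 0 0 0 0 0 0"

```text
time_s: 22.93
tool_pos: [0.556, 0.018, 0.3039]
tcp_rot: [0.0, 0.998, -0.061, 0.001]
force: [0.4, 0.1, 0.4]
width: 0.998
finger_force: 0.0
```

```bash
python3 - <<'E'
from h import *
to((.556,.0175,.186),-6.8); W=cap('wrist'); show(W,'w4')
E
```

```text
pos [0.556  0.018  0.3039] yaw -7.05 tilt [ 0.001 -0.    -1.   ] shift [-1.000e-04  5.000e-04  1.179e-01] turn -0.25
```

View pics/w4.png

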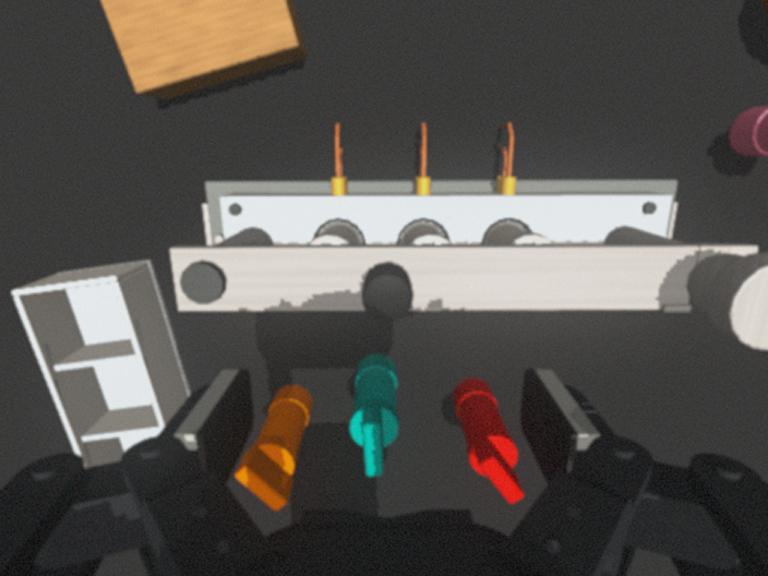

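The wrist view shows the knob top at (387,285), pivot cap at (203,281), and the strap level in the picture, so the tool is aligned with it. The crate is at left.

```bash
python3 - <<'E'
from h import *
W=cap('wrist')
for n,p,z in (('knob',(387,284),.191),('cap',(203,281),.161),('strapL',(170,280),.153),('strapR',(757,278),.153),('blkL',(221,193),.045),('blkR',(676,193),.045)): print(n,atz(W,np.array(p)/1.5,z).round(4))
to((.556,.0175,.186),-6.8)
E
```

```text
knob [0.5625 0.0189 0.191 ]
cap [0.569  0.1267 0.161 ]
strapL [0.5702 0.1499 0.153 ]
strapR [ 0.5277 -0.2015  0.153 ]
blkL [0.6123 0.1467 0.045 ]
blkR [ 0.5672 -0.2154  0.045 ]
pos [0.556  0.0182 0.3036] yaw -7.09 tilt [ 0.001 -0.    -1.   ] shift [0.     0.0006 0.1176] turn -0.29
```

>>> step_arm --pt "0.001 0 0.029 0 0 0 0" --pt "0.001 0 0.029 0 0 0 0" --pt "0 0 0.029 0 0 0 0" --pt "0 0 0.029 0 0 0 0" --pt "0 0 0 0 0 0 255" --pt "0 0 0 0 0 0 255" --pt "0 0 0 0 0 0 255" --pt "0 0 0 0 0 0 255" --pt "0 0 0 0 0 0 255" --pt "0 0 0 0 0 0 255" --force 30

```text
time_s: 23.87
tool_pos: [0.5595, 0.0173, 0.1904]
tcp_rot: [0.001, 0.998, -0.062, 0.002]
force: [-1.3, -2.2, 6.1]
width: 0.315
finger_force: 30.1
```

>>> step_arm --pt "0.0115 -0.0006 0 0 0 -6 255" --pt "0.0115 -0.0006 0 0 0 -6 255" --pt "0.0115 -0.0006 0 0 0 -6 255"

```text
time_s: 24.12
tool_pos: [0.5938, 0.0199, 0.1904]
tcp_rot: [-0.001, 0.995, 0.097, 0.002]
force: [-3.3, 5.6, 7.6]
width: 0.317
finger_force: 30.4
```

```bash
python3 - <<'E'
from h import *
p,R=pose();o=env.get_obs();d=p[:2]-np.array([.569,.127]);print(p,np.hypot(*d),np.degrees(np.arctan2(d[1],d[0]))+96.9,o['force'],o['moment'],o['width'],o['finger_force'])
E
```

```text
[0.5937881  0.0199453  0.19039123] 0.10988703027795046 19.93687337854068 [-3.25432737  5.58810993  7.61510855] [ 0.70503938  0.53020372 -0.16782907] 0.3167007991408744 30.429823994636536
```

>>> step_arm --pt "0.0115 -0.0006 0 0 0 -6 255" --pt "0.0115 -0.0006 0 0 0 -6 255" --pt "0.0115 -0.0006 0 0 0 -6 255" --pt "0.0115 -0.0006 0 0 0 -6 255" --pt "0.0115 -0.0006 0 0 0 -6 255" --pt "0.0115 -0.0006 0 0 0 -6 255" --pt "0.0115 -0.0006 0 0 0 -6 255"

```text
time_s: 24.7
tool_pos: [0.6586, 0.0642, 0.1903]
tcp_rot: [-0.004, 0.894, 0.447, -0.0]
force: [-13.7, 8.4, 13.0]
width: 0.319
finger_force: 31.4
```

>>> step_arm --pt "0.0115 -0.0006 0 0 0 -6 255" --pt "0.0115 -0.0006 0 0 0 -6 255" --pt "0.0115 -0.0006 0 0 0 -6 255" --pt "0.0115 -0.0006 0 0 0 -6 255" --pt "0.0115 -0.0006 0 0 0 -6 255" --pt "0.0115 -0.0006 0 0 0 -6 255" --pt "0 0 0 0 0 0 255"

```text
time_s: 25.28
tool_pos: [0.6783, 0.1284, 0.1902]
tcp_rot: [-0.004, 0.712, 0.702, -0.002]
force: [-18.7, 1.3, 13.9]
width: 0.317
finger_force: 31.8
```

>>> step_arm --pt "0 0 0 0 0 0 0" --pt "0 0 0 0 0 0 0" --pt "0 0 0 0 0 0 0" --pt "0 0 0 0 0 0 0" --pt "0 0 -0.03 0 0 0 0" --pt "0 0 -0.03 0 0 0 0" --pt "0 0 -0.03 0 0 0 0" --pt "0 0 -0.03 0 0 0 0"

```text
time_s: 25.95
tool_pos: [0.6817, 0.1245, 0.3083]
tcp_rot: [-0.0, 0.714, 0.7, -0.0]
force: [-0.0, 0.4, 0.3]
width: 0.999
finger_force: 0.0
```

```bash
python3 - <<'E'
from h import *
to((.551,-.0216,.30),-7)
T=cap('top'); S=cap('scene'); show(T,'t2',(90,165,345,265),3.1); np.save('t2.npy',T['frame'])
for c,q in ((T,'crate'),(S,'cartridge0'),(T,'cartridge0')):
    for r in env.trace(q,c['n'])[:6]: print(c['n'],q,round(r['conf'],2),np.round(r['bbox']))
E
```

```text
pos [0.6817 0.1245 0.3083] yaw 88.8 tilt [-0.  0. -1.] shift [-0.1488 -0.1276  0.0083] turn 95.8
top crate 0.55 [122. 195. 133. 271.]
scene cartridge0 0.94 [165. 242. 189. 276.]
scene cartridge0 0.89 [236. 189. 254. 220.]
scene cartridge0 0.85 [223. 146. 240. 192.]
scene cartridge0 0.78 [287. 173. 307. 205.]
scene cartridge0 0.72 [259. 145. 276. 186.]
scene cartridge0 0.64 [266. 182. 283. 213.]
top cartridge0 0.72 [263. 191. 277. 210.]
top cartridge0 0.71 [207. 184. 223. 198.]
top cartridge0 0.68 [232. 190. 252. 208.]
top cartridge0 0.67 [213. 234. 232. 253.]
top cartridge0 0.58 [334. 170. 358. 195.]
top cartridge0 0.56 [251. 250. 262. 264.]
```

View pics/t2.png

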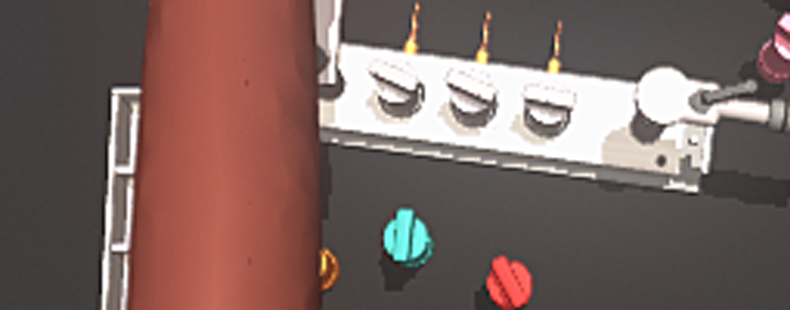

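All three clear cartridges are in the block, with wings at about (397,78), (472,90) and (550,97) in the crop. The strap is swung off and the ratchet handle points right. I'll move over them for a close measurement.

>>> step_arm --pt "-0.031 -0.018 0 0 0 0 0" --pt "-0.031 -0.018 0 0 0 0 0" --pt "-0.031 -0.018 0 0 0 0 0" --pt "-0.031 -0.018 0 0 0 0 0" --pt "-0.031 -0.018 0 0 0 0 0" --pt "-0.031 -0.018 0 0 0 0 0" --pt "-0.031 -0.018 0 0 0 5 0" --pt "0 0 0 0 0 0 0" --pt "0 0 0 0 0 0 0"

```text
time_s: 26.95
tool_pos: [0.55, -0.0907, 0.3051]
tcp_rot: [-0.001, 0.745, 0.667, -0.001]
force: [0.4, -0.1, -0.9]
width: 0.997
finger_force: 0.0
```

```bash
python3 - <<'E'
from h import *
W=cap('wrist'); show(W,'w5'); T=cap('top'); 
for r in env.trace('crate','top')[:2]:
    cn=cv2.findContours(r['mask'].astype(np.uint8),0,2)[0]
    c=max(cn,key=cv2.contourArea); Q=np.array([atz(T,p[0],.06)[:2] for p in c],np.float32)
    print('crate',r['conf'],cv2.minAreaRect(Q))
to((.556,-.09,.3))
E
```

```text
crate 0.89 ((0.4457275867462158, 0.27631571888923645), (0.22274470329284668, 0.10490427911281586), 0.9557299017906189)
pos [ 0.5514 -0.0887  0.3061] yaw 83.9 tilt [-0.002  0.001 -1.   ] shift [-0.0008  0.0048  0.006 ] turn None
```

View pics/w5.png

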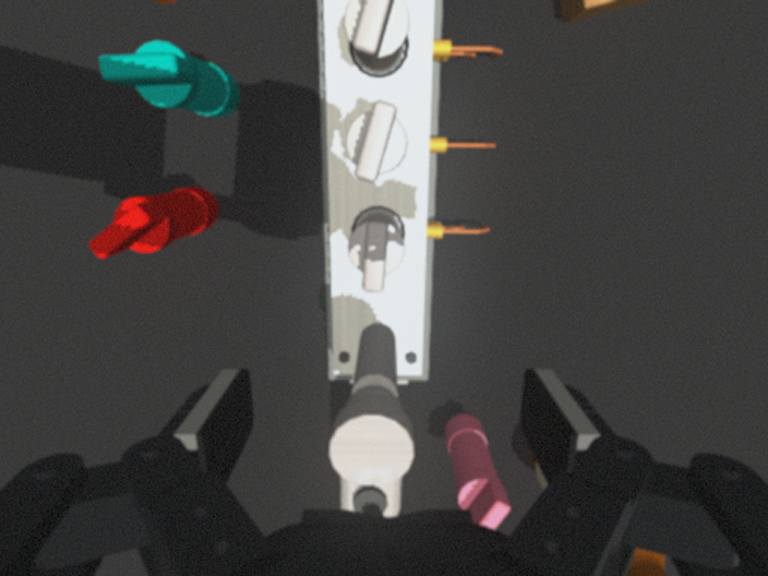

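The view shows the middle wing top running (386,103)-(369,180), the near one (377,222)-(373,290), and the far one (388,0)-(365,50) cut by the frame. The ratchet head is at (372,450).

```bash
python3 - <<'E'
from h import *
W=cap('wrist')
for n,a,b in (('far',(386,-20),(363,50)),('mid',(386,104),(369,180)),('near',(377,222),(373,290))):
    A=atz(W,np.array(a)/1.5,.14);Bq=atz(W,np.array(b)/1.5,.14); d=A-Bq
    print(n,((A+Bq)/2).round(4),np.hypot(*d[:2]).round(4),np.degrees(np.arctan2(d[1],d[0])).round(1))
E
```

```text
far [0.5592 0.0571 0.14  ] 0.036 63.1
mid [ 0.5535 -0.0087  0.14  ] 0.0436 70.3
near [ 0.5443 -0.0763  0.14  ] 0.0438 80.2
```

>>> step_arm --pt "0.008 -0.0085 0 0 0 3.7 120" --pt "0 0 0.025 0 0 0 120" --pt "0 0 0.03 0 0 0 120" --pt "0 0 0.03 0 0 0 120" --pt "0 0 0.03 0 0 0 120" --pt "0 0 0.028 0 0 0 120" --pt "0 0 0.025 0 0 0 120" --pt "0 0 0 0 0 0 120" --pt "0 0 0 0 0 0 120" --force 110

```text
time_s: 27.9
tool_pos: [0.5431, -0.0795, 0.1378]
tcp_rot: [-0.002, 0.765, 0.644, -0.001]
force: [-0.1, -0.3, 0.5]
width: 0.531
finger_force: 0.0
```

```bash
python3 - <<'E'
from h import *
to((.5438,-.0795,.138),80.2)
W=cap('wrist'); show(W,'w6',(130,100,390,384),2.1)
E
```

```text
pos [ 0.5431 -0.0795  0.1378] yaw 80.23 tilt [-0.004  0.001 -1.   ] shift [ 0.0001  0.0007 -0.0002] turn 0.03
```

View pics/w6.png

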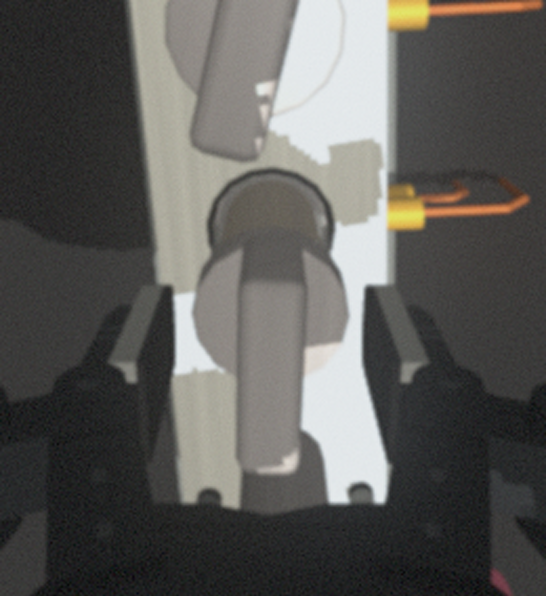

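The wing (240–305, 275–470) sits centred between the open pads and lies parallel to them. Closing.

>>> step_arm --pt "0 0 0 0 0 0 255" --pt "0 0 0 0 0 0 255" --pt "0 0 0 0 0 0 255" --pt "0 0 0 0 0 0 255" --pt "0 0 0 0 0 0 255" --pt "0 0 -0.002 0 0 0 255" --force 110

```text
time_s: 28.45
tool_pos: [0.5435, -0.0805, 0.142]
tcp_rot: [-0.0, 0.766, 0.643, 0.0]
force: [0.6, 0.2, -7.7]
width: 0.136
finger_force: 107.1
```

>>> step_arm --pt "0 0 0 0 0 5.5 255" --pt "0 0 0 0 0 5.5 255" --pt "0 0 0 0 0 5.5 255" --pt "0 0 0 0 0 3.5 255"

```text
time_s: 28.78
tool_pos: [0.5439, -0.0807, 0.142]
tcp_rot: [0.001, 0.866, 0.501, 0.0]
force: [-0.5, 0.5, -0.4]
width: 0.14
finger_force: 108.5
```

```bash
cat >> h.py <<'E'
def st():
    p,R=pose();o=env.get_obs();X=R.apply([1,0,0]);print(p.round(4),'yaw',np.degrees(np.arctan2(X[1],X[0])).round(1),'tilt',R.apply([0,0,1]).round(3),'F',o['force'].round(1),'M',o['moment'].round(2),o['width'].__round__(3),round(o['finger_force'],1))
E
python3 -c "
from h import *
st()"
```

```text
[ 0.5439 -0.0807  0.142 ] yaw 60.1 tilt [ 0.001 -0.001 -1.   ] F [-0.5  0.5 -0.4] M [0.25 0.2  0.7 ] 0.14 108.5
```

>>> step_arm --pt "0 0 -0.001 0 0 -5.7 255" --pt "0 0 -0.001 0 0 -5.7 255" --pt "0 0 -0.0005 0 0 -5.7 255" --pt "0 0 -0.0005 0 0 -5.7 255" --pt "0 0 -0.0005 0 0 -5.7 255" --pt "0 0 -0.0005 0 0 -5.7 255" --pt "0 0 -0.0005 0 0 -5.8 255"

```text
time_s: 29.37
tool_pos: [0.5431, -0.0802, 0.1447]
tcp_rot: [-0.001, 0.641, 0.767, 0.0]
force: [0.3, 0.5, -5.1]
width: 0.141
finger_force: 108.3
```

>>> step_arm --pt "0 0 -0.0005 0 0 5.7 255" --pt "0 0 -0.0005 0 0 5.7 255" --pt "0 0 -0.0005 0 0 5.7 255" --pt "0 0 -0.0005 0 0 5.7 255" --pt "0 0 -0.0005 0 0 5.7 255" --pt "0 0 -0.0005 0 0 5.7 255" --pt "0 0 -0.0005 0 0 5.8 255"

```text
time_s: 29.95
tool_pos: [0.5433, -0.0807, 0.1481]
tcp_rot: [0.0, 0.866, 0.5, -0.0]
force: [1.6, -0.5, -6.0]
width: 0.139
finger_force: 108.2
```

```bash
python3 -c "
from h import *
st()"
```

```text
[ 0.5433 -0.0807  0.1481] yaw 60.0 tilt [-0.    -0.001 -1.   ] F [ 1.6 -0.5 -6. ] M [-0.14 -0.4   0.83] 0.139 108.2
```

>>> step_arm --pt "0 0 -0.0005 0 0 -5.7 255" --pt "0 0 -0.0005 0 0 -5.7 255" --pt "0 0 -0.0005 0 0 -5.7 255" --pt "0 0 -0.0005 0 0 -5.7 255" --pt "0 0 -0.0005 0 0 -5.7 255" --pt "0 0 -0.0005 0 0 -5.7 255" --pt "0 0 -0.0005 0 0 -5.8 255"

```text
time_s: 30.53
tool_pos: [0.5431, -0.0802, 0.1515]
tcp_rot: [-0.001, 0.641, 0.768, 0.0]
force: [-0.7, -0.1, -8.1]
width: 0.138
finger_force: 108.4
```

>>> step_arm --pt "0 0 -0.0005 0 0 5.7 255" --pt "0 0 -0.0005 0 0 5.7 255" --pt "0 0 -0.0005 0 0 5.7 255" --pt "0 0 -0.0005 0 0 5.7 255" --pt "0 0 -0.0005 0 0 5.7 255" --pt "0 0 -0.0005 0 0 5.7 255" --pt "0 0 -0.0005 0 0 5.8 255"

```text
time_s: 31.12
tool_pos: [0.5436, -0.0808, 0.1558]
tcp_rot: [0.0, 0.866, 0.5, -0.0]
force: [-0.2, -1.3, -3.9]
width: 0.139
finger_force: 108.5
```

>>> step_arm --pt "0 0 -0.0005 0 0 -5.7 255" --pt "0 0 -0.0005 0 0 -5.7 255" --pt "0 0 -0.0005 0 0 -5.7 255" --pt "0 0 -0.0005 0 0 -5.7 255" --pt "0 0 -0.0005 0 0 -5.7 255" --pt "0 0 -0.0005 0 0 -5.7 255" --pt "0 0 -0.0005 0 0 -5.8 255"

```text
time_s: 31.7
tool_pos: [0.5433, -0.0809, 0.1591]
tcp_rot: [0.0, 0.64, 0.769, -0.001]
force: [-1.1, 0.5, -4.6]
width: 0.133
finger_force: 110.8
```

```bash
python3 -c "
from h import *
st()"
```

```text
[ 0.5433 -0.0809  0.1591] yaw 100.5 tilt [-0.001 -0.001 -1.   ] F [-1.1  0.5 -4.6] M [-0.13 -0.13  0.29] 0.133 110.8
```

>>> step_arm --pt "0 0 -0.0005 0 0 5.7 255" --pt "0 0 -0.0005 0 0 5.7 255" --pt "0 0 -0.0005 0 0 5.7 255" --pt "0 0 -0.0005 0 0 5.7 255" --pt "0 0 -0.0005 0 0 5.7 255" --pt "0 0 -0.0005 0 0 5.7 255" --pt "0 0 -0.0005 0 0 5.8 255"

```text
time_s: 32.28
tool_pos: [0.544, -0.0807, 0.1638]
tcp_rot: [0.0, 0.867, 0.499, 0.0]
force: [-0.2, -0.1, -2.1]
width: 0.136
finger_force: 111.3
```

>>> step_arm --pt "0 0 -0.0005 0 0 -5.7 255" --pt "0 0 -0.0005 0 0 -5.7 255" --pt "0 0 -0.0005 0 0 -5.7 255" --pt "0 0 -0.0005 0 0 -5.7 255" --pt "0 0 -0.0005 0 0 -5.7 255" --pt "0 0 -0.0005 0 0 -5.7 255" --pt "0 0 -0.0005 0 0 -5.8 255"

```text
time_s: 32.87
tool_pos: [0.5439, -0.0807, 0.1673]
tcp_rot: [0.001, 0.64, 0.768, 0.0]
force: [-0.3, -0.9, -2.1]
width: 0.138
finger_force: 111.3
```

>>> step_arm --pt "0 0 -0.001 0 0 5 255" --pt "0 0 -0.001 0 0 5 255" --pt "0 0 -0.001 0 0 5 255" --pt "0 0 -0.001 0 0 5 255" --pt "0 0 -0.001 0 0 0 255" --pt "0 0 -0.001 0 0 0 255"

```text
time_s: 33.37
tool_pos: [0.5439, -0.0807, 0.1732]
tcp_rot: [0.0, 0.765, 0.645, 0.0]
force: [0.6, 0.4, -1.8]
width: 0.138
finger_force: 111.3
```

```bash
python3 -c "
from h import *
st()"
```

```text
[ 0.5439 -0.0807  0.1732] yaw 80.3 tilt [ 0.001 -0.    -1.   ] F [ 0.6  0.4 -1.8] M [ 0.03  0.01 -0.01] 0.138 111.3
```

>>> step_arm --pt "0 0 -0.03 0 0 0 255" --pt "0 0 -0.03 0 0 0 255" --pt "0 0 -0.03 0 0 0 255" --pt "0 0 -0.03 0 0 0 255" --pt "0 0 -0.03 0 0 0 255"

```text
time_s: 33.78
tool_pos: [0.5435, -0.0806, 0.3244]
tcp_rot: [0.0, 0.765, 0.645, 0.0]
force: [0.8, 0.4, -1.9]
width: 0.134
finger_force: 111.2
```

```bash
cat >> h.py <<'E'
def crate():
    "rim quad at z .06 seen by top: white pixels near the traced mask"
    T=cap('top'); r=env.trace('crate','top')[0]
    c=max(cv2.findContours(r['mask'].astype(np.uint8),0,2)[0],key=cv2.contourArea)
    Q=np.array([atz(T,p[0],.06)[:2] for p in c],np.float32); m=cv2.minAreaRect(Q)
    print('crate top',r['conf'],m, 'box',cv2.boxPoints(m).round(3).tolist())
    S=cap('scene'); r=env.trace('crate','scene')[0]
    c=max(cv2.findContours(r['mask'].astype(np.uint8),0,2)[0],key=cv2.contourArea)
    h=cv2.convexHull(c)[:,0]; print('scene bbox',r['conf'],r['bbox'])
    # fit pose (x,y,yaw) by silhouettes in both
    from scipy.optimize import minimize
    masks=[(T,max(env.trace('crate','top'),key=lambda r:r['conf'])['mask']),(S,r['mask'])]
    P=np.array([[a*.1125,b*.045,z] for a in(-1,1) for b in(-1,1) for z in(0,.06)])
    def cost(v):
        c,s=np.cos(v[2]),np.sin(v[2]); t=0
        for C,M in masks:
            W=P@np.array([[c,s,0],[-s,c,0],[0,0,1]])+[v[0],v[1],0]
            q=np.array([proj(C,w) for w in W],np.float32)
            H=cv2.convexHull(q)[:,0]; im=np.zeros((384,512),np.uint8)
            cv2.fillConvexPoly(im,np.round(H*16).astype(np.int32),1,shift=4)
            t+=np.logical_xor(im>0,M).sum()/M.sum()
        return t
    x0=np.array([m[0][0],m[0][1]+.0075,0.]); 
    f=minimize(cost,x0,method='Nelder-Mead',options=dict(initial_simplex=x0+np.array([[0,0,0],[.015,0,0],[0,.015,0],[0,0,.08]]))); print('crate fit',f.x.round(4),f.fun.round(3))
    return f.x
E
python3 -c "
from h import *
st(); crate()"
```

```text
[ 0.5435 -0.0806  0.3244] yaw 80.3 tilt [ 0. -0. -1.] F [ 0.8  0.4 -1.9] M [ 0.   -0.02  0.  ] 0.134 111.2Traceback (most recent call last):
  File "<string>", line 3, in <module>
    st(); crate()
          ~~~~~^^
  File "h.py", line 40, in crate
    T=cap('top'); r=env.trace('crate','top')[0]
                    ~~~~~~~~~~~~~~~~~~~~~~~~^^^
IndexError: list index out of range
```

```bash
python3 -c "
from h import *
for i in range(4):
    try: crate()
    except IndexError: print('miss')
cv2.imwrite('pics/t3.png',cap('top')['frame'][150:300,80:230].repeat(4,0).repeat(4,1))"
```

```text
crate top 0.57 ((0.4458026587963104, 0.27767255902290344), (0.2227724939584732, 0.10276597738265991), 1.0891408920288086) box [[0.3330000042915344, 0.3269999921321869], [0.33500000834465027, 0.2240000069141388], [0.5580000281333923, 0.2280000001192093], [0.5559999942779541, 0.3310000002384186]]
scene bbox 0.56 [304.5, 125.8, 374.1, 187.7]
crate fit [0.4471 0.2827 0.013 ] 0.237
crate top 0.82 ((0.4457950294017792, 0.2776445746421814), (0.22286170721054077, 0.10257012397050858), 1.1329106092453003) box [[0.3330000042915344, 0.3269999921321869], [0.33500000834465027, 0.2240000069141388], [0.5580000281333923, 0.2290000021457672], [0.5559999942779541, 0.3310000002384186]]
scene bbox 0.95 [302.3, 124.2, 374.3, 187.0]
crate fit [0.4453 0.2842 0.0217] 0.282
miss
crate top 0.87 ((0.4444236755371094, 0.2775486707687378), (0.22558778524398804, 0.10236702114343643), 1.246387243270874) box [[0.3310000002384186, 0.32600000500679016], [0.3330000042915344, 0.2240000069141388], [0.5580000281333923, 0.2290000021457672], [0.5559999942779541, 0.3310000002384186]]
scene bbox 0.58 [304.2, 125.6, 372.6, 186.4]
crate fit [0.445  0.2825 0.015 ] 0.276
```

View pics/t3.png

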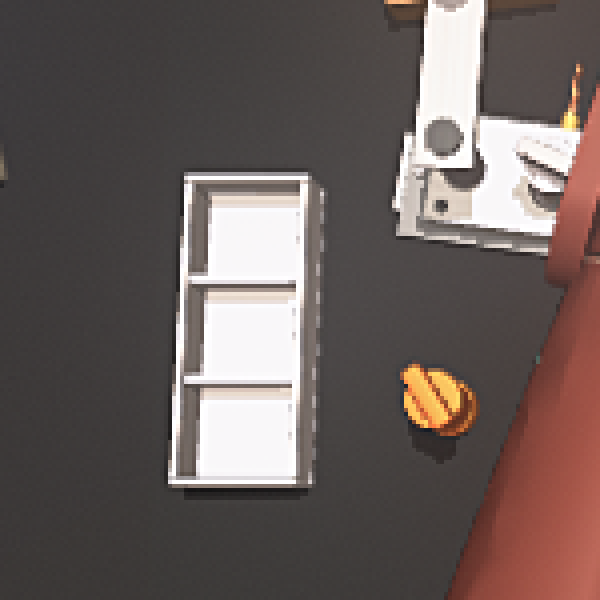

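The crop shows the crate rim from (187,175) to (310,484) with three empty compartments, agreeing with the fit: centre (0.446, 0.283), long axis along world x.

>>> step_arm --pt "0.0323 -0.0078 0 0 0 0 255" --pt "0.0323 -0.0078 0 0 0 0 255" --pt "0.0323 -0.0078 0 0 0 0 255" --pt "0.0323 -0.0078 0 0 0 0 255" --pt "0.0323 -0.0078 0 0 0 0 255" --pt "0.0323 -0.0078 0 0 0 0 255" --pt "0.0323 -0.0078 0 0 0 0 255" --pt "0.0323 -0.0078 0 0 0 0 255" --pt "0.0323 -0.0078 0 0 0 0 255" --pt "0.0323 -0.0078 0 0 0 0 255"

```text
time_s: 35.62
tool_pos: [0.5219, 0.2527, 0.323]
tcp_rot: [0.0, 0.765, 0.644, 0.0]
force: [1.3, -0.3, -1.6]
width: 0.137
finger_force: 111.2
```

>>> step_arm --pt "0.0323 -0.0078 0 0 0 0 255" --pt "0 0 0 0 0 0 255" --pt "0 0 0.03 0 0 0 255" --pt "0 0 0.03 0 0 0 255" --pt "0 0 0 0 0 0 255"

```text
time_s: 36.03
tool_pos: [0.517, 0.283, 0.2555]
tcp_rot: [-0.002, 0.765, 0.644, -0.006]
force: [-0.5, -1.2, -4.9]
width: 0.137
finger_force: 111.1
```

```bash
python3 -c "
from h import *
to((.519,.284,.142)); st(); W=cap('wrist'); show(W,'w7')"
```

```text
pos [0.517  0.283  0.2555] yaw 80.16 tilt [-0.011 -0.005 -1.   ] shift [0.0021 0.0029 0.1135] turn None
[0.517  0.283  0.2555] yaw 80.2 tilt [-0.011 -0.005 -1.   ] F [-0.5 -1.2 -4.9] M [-0.07  0.07 -0.02] 0.137 111.1
```

View pics/w7.png

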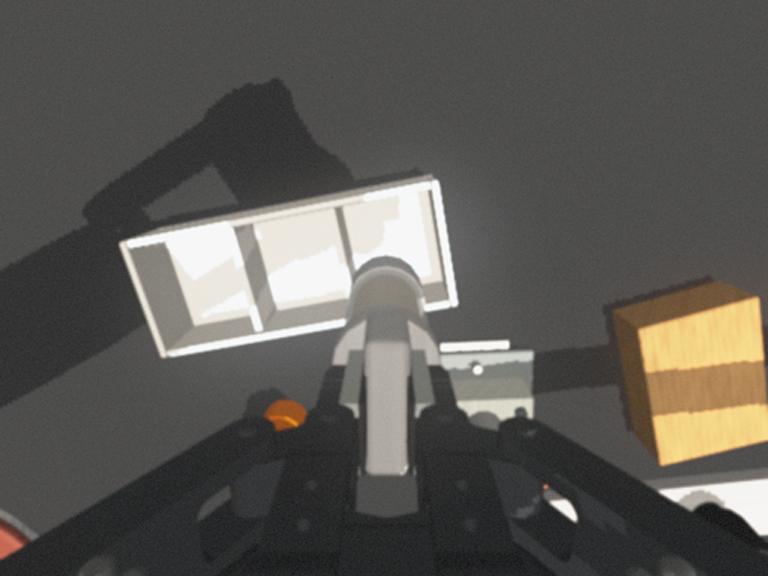

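The crate rim corners show at (128,243), (436,181), (456,304) and (165,354). The held cartridge's foot is at (388,275), heading for the right-hand compartment.

```bash
python3 -c "
from h import *
W=cap('wrist')
c=[atz(W,np.array(p)/1.5,.06) for p in ((128,243),(436,181),(456,304),(165,354))]
print(np.round(c,3),np.mean(c,0)); u=(c[1]+c[2]-c[0]-c[3])/2; print(u,np.hypot(*u[:2]),np.arctan2(u[1],u[0]))
to((.519,.284,.142))"
```

```text
[[0.34  0.327 0.06 ]
 [0.558 0.332 0.06 ]
 [0.56  0.244 0.06 ]
 [0.34  0.241 0.06 ]] [0.44936724 0.28599303 0.06      ]
[0.21878938 0.00365558 0.        ] 0.21881991282911015 0.016706677760567265
pos [0.5194 0.2836 0.2616] yaw 80.12 tilt [-0.003 -0.001 -1.   ] shift [ 0.0005 -0.0002  0.1196] turn None
```

>>> step_arm --pt "0.0025 0.0015 0.02 0 0 0 255" --pt "0 0 0.03 0 0 0 255" --pt "0 0 0.03 0 0 0 255" --pt "0 0 0.02 0 0 0 255" --pt "0 0 0.01 0 0 0 255" --pt "0 0 0.003 0 0 0 255" --pt "0 0 0 0 0 0 255" --pt "0 0 0 0 0 0 255" --pt "0 0 0 0 0 0 255"

```text
time_s: 36.88
tool_pos: [0.5235, 0.2869, 0.1526]
tcp_rot: [0.001, 0.765, 0.644, 0.002]
force: [0.4, -1.1, -1.4]
width: 0.136
finger_force: 111.2
```

```bash
python3 -c "
from h import *
st()"
```

```text
[0.5235 0.2869 0.1526] yaw 80.1 tilt [ 0.004  0.002 -1.   ] F [ 0.4 -1.1 -1.4] M [ 0.03 -0.03 -0.  ] 0.136 111.2
```

>>> step_arm --pt "0 0 0.002 0 0 0 255" --pt "0 0 0 0 0 0 255"

```text
time_s: 37.05
tool_pos: [0.5225, 0.2865, 0.1488]
tcp_rot: [0.0, 0.765, 0.644, 0.001]
force: [-1.2, -0.8, -1.4]
width: 0.14
finger_force: 111.2
```

>>> step_arm --pt "0 0 0.002 0 0 0 255" --pt "0 0 0 0 0 0 255"

```text
time_s: 37.22
tool_pos: [0.5219, 0.2863, 0.1457]
tcp_rot: [-0.0, 0.765, 0.644, -0.0]
force: [-0.4, -0.8, -2.5]
width: 0.142
finger_force: 111.2
```

>>> step_arm --pt "0 0 0.002 0 0 0 255" --pt "0 0 0 0 0 0 255"

```text
time_s: 37.38
tool_pos: [0.5217, 0.2863, 0.1433]
tcp_rot: [-0.0, 0.765, 0.644, -0.0]
force: [0.5, -0.2, -2.4]
width: 0.138
finger_force: 111.2
```

>>> step_arm --pt "0 0 0.002 0 0 0 255" --pt "0 0 0 0 0 0 255" --pt "0 0 0 0 0 0 255"

```text
time_s: 37.63
tool_pos: [0.5218, 0.2863, 0.1416]
tcp_rot: [-0.0, 0.765, 0.644, -0.0]
force: [-0.7, 0.8, -2.2]
width: 0.135
finger_force: 111.2
```

>>> step_arm --pt "0 0 0.002 0 0 0 255" --pt "0 0 0 0 0 0 255" --pt "0 0 0 0 0 0 255"

```text
time_s: 37.88
tool_pos: [0.5219, 0.2863, 0.1396]
tcp_rot: [-0.0, 0.765, 0.644, -0.0]
force: [-0.4, -0.5, -2.0]
width: 0.137
finger_force: 111.2
```

>>> step_arm --pt "0 0 0.001 0 0 0 255" --pt "0 0 0 0 0 0 255" --pt "0 0 0 0 0 0 255"

```text
time_s: 38.13
tool_pos: [0.522, 0.2863, 0.1388]
tcp_rot: [0.0, 0.765, 0.644, -0.0]
force: [-0.4, 0.1, -1.5]
width: 0.138
finger_force: 111.2
```

>>> step_arm --pt "0 0 0.001 0 0 0 255" --pt "0 0 0 0 0 0 255" --pt "0 0 0 0 0 0 255"

```text
time_s: 38.38
tool_pos: [0.5219, 0.2863, 0.1377]
tcp_rot: [-0.0, 0.765, 0.644, -0.0]
force: [-0.6, -0.7, -1.9]
width: 0.134
finger_force: 111.2
```

>>> step_arm --pt "0 0 0.001 0 0 0 255" --pt "0 0 0 0 0 0 255" --pt "0 0 0 0 0 0 255"

```text
time_s: 38.63
tool_pos: [0.5222, 0.2864, 0.1371]
tcp_rot: [0.0, 0.765, 0.644, 0.0]
force: [-0.0, -0.6, -0.5]
width: 0.137
finger_force: 111.5
```

>>> step_arm --pt "0 0 0.001 0 0 0 255" --pt "0 0 0 0 0 0 255" --pt "0 0 0 0 0 0 255"

```text
time_s: 38.88
tool_pos: [0.5224, 0.2866, 0.1371]
tcp_rot: [0.0, 0.765, 0.644, 0.0]
force: [-1.8, -0.7, 5.4]
width: 0.138
finger_force: 112.2
```

>>> step_arm --pt "0 0 0.001 0 0 0 255" --pt "0 0 0 0 0 0 255" --pt "0 0 0 0 0 0 255"

```text
time_s: 39.13
tool_pos: [0.5225, 0.2867, 0.137]
tcp_rot: [0.0, 0.765, 0.644, 0.001]
force: [-3.5, -1.1, 9.9]
width: 0.138
finger_force: 113.0
```

>>> step_arm --pt "0 0 -0.002 0 0 0 255" --pt "0 0 0 0 0 0 180" --pt "0 0 0 0 0 0 160" --pt "0 0 0 0 0 0 140" --pt "0 0 0 0 0 0 130" --pt "0 0 -0.01 0 0 0 130" --pt "0 0 -0.02 0 0 0 130" --pt "0 0 -0.03 0 0 0 120" --pt "0 0 -0.035 0 0 0 120" --pt "0 0 -0.035 0 0 0 120"

```text
time_s: 39.97
tool_pos: [0.5215, 0.2861, 0.2682]
tcp_rot: [-0.0, 0.765, 0.644, -0.001]
force: [0.6, -0.1, 0.8]
width: 0.532
finger_force: 0.0
```

>>> step_arm --pt "0 0 -0.033 0 0 0 120" --pt "-0.032 0.009 0 0 0 0 120" --pt "-0.032 0.009 0 0 0 0 120" --pt "-0.032 0.009 0 0 0 0 120" --pt "-0.032 0.009 0 0 0 0 120" --pt "-0.032 0.009 0 0 0 0 120" --pt "-0.032 0.009 0 0 0 0 120" --pt "-0.032 0.009 0 0 0 0 120" --pt "-0.032 0.009 0 0 0 0 120" --pt "-0.032 0.009 0 0 0 0 120"

```text
time_s: 40.8
tool_pos: [0.5524, -0.0129, 0.3008]
tcp_rot: [0.0, 0.765, 0.644, 0.0]
force: [1.0, -0.4, -0.3]
width: 0.527
finger_force: 0.0
```

>>> step_arm --pt "0 0 0 0 0 5 120" --pt "0 0 0 0 0 5 120" --pt "0 0 0 0 0 0 120" --pt "0 0 0 0 0 0 120" --pt "0 0 0 0 0 0 120"

```text
time_s: 41.22
tool_pos: [0.5525, -0.011, 0.3002]
tcp_rot: [0.0, 0.818, 0.575, 0.0]
force: [-0.0, 0.5, -0.1]
width: 0.533
finger_force: 0.0
```

```bash
python3 -c "
from h import *
to((.5523,-.0113,.138),70.3); st()
W=cap('wrist'); cv2.imwrite('w8raw.png',W['frame'])
T=cap('top'); S=cap('scene')
for r in env.trace('cartridge0','scene'): 
    b=r['bbox']; print(round(r['conf'],2),np.round(b), atz(S,((b[0]+b[2])/2,b[1]+3),.135).round(3))
r=env.trace('cartridge0','wrist')
for q in r[:4]:
    ys,xs=np.nonzero(q['mask']); print('wrist',round(q['conf'],2),np.round(q['bbox']),xs.mean().round(),ys.mean().round())
"
```

```text
pos [ 0.5525 -0.011   0.3002] yaw 70.26 tilt [ 0. -0. -1.] shift [-3.000e-04 -1.000e-04  1.622e-01] turn -0.04
[ 0.5525 -0.011   0.3002] yaw 70.3 tilt [ 0. -0. -1.] F [-0.   0.5 -0.1] M [-0.   -0.02 -0.01] 0.533 0.0
0.9 [221. 148. 240. 191.] [ 0.391 -0.051  0.135]
0.73 [260. 145. 278. 184.] [0.429 0.048 0.135]
0.72 [264. 183. 282. 212.] [ 0.561 -0.016  0.135]
0.68 [290. 174. 308. 207.] [0.565 0.059 0.135]
0.65 [283. 132. 298. 170.] [0.409 0.131 0.135]
0.56 [164. 240. 189. 274.] [ 0.613 -0.297  0.135]
wrist 0.88 [ 22.  61. 119. 113.] 68.0 90.0
wrist 0.86 [104. 206. 169. 281.] 136.0 241.0
wrist 0.85 [362. 344. 393. 384.] 375.0 367.0
wrist 0.79 [221.  79. 260. 136.] 240.0 107.0
```

>>> step_arm --pt "0 0 0.03 0 0 0 120" --pt "0 0 0.03 0 0 0 120" --pt "0 0 0.03 0 0 0 120" --pt "0 0 0.03 0 0 0 120" --pt "0 0 0.022 0 0 0 120" --pt "0 0 0.02 0 0 0 120" --pt "0 0 0 0 0 0 120" --pt "0 0 0 0 0 0 120"

```text
time_s: 42.13
tool_pos: [0.5516, -0.011, 0.1368]
tcp_rot: [-0.001, 0.818, 0.575, -0.001]
force: [-0.8, -0.2, 0.8]
width: 0.529
finger_force: 0.0
```

```bash
python3 - <<'E'
from h import *
st(); W=cap('wrist'); cv2.imwrite('w9raw.png',W['frame'])
E
```

```text
[ 0.5516 -0.011   0.1368] yaw 70.2 tilt [-0.003  0.    -1.   ] F [-0.8 -0.2  0.8] M [-0.02  0.03 -0.03] 0.529 0.0
```

>>> step_arm --pt "0 0 0 0 0 0 200" --pt "0 0 0 0 0 0 255" --pt "0 0 0 0 0 0 255" --pt "0 0 0 0 0 0 255" --pt "0 0 0 0 0 0 255" --pt "0 0 -0.002 0 0 0 255" --force 110

```text
time_s: 42.68
tool_pos: [0.5524, -0.0114, 0.1406]
tcp_rot: [0.0, 0.818, 0.575, -0.0]
force: [0.7, -0.5, -8.6]
width: 0.143
finger_force: 105.9
```

```bash
python3 - <<'E'
from h import *
st()
E
```

```text
[ 0.5524 -0.0114  0.1406] yaw 70.1 tilt [ 0. -0. -1.] F [ 0.7 -0.5 -8.6] M [-0.06  0.   -0.01] 0.143 105.9
```

>>> step_arm --pt "0 0 0 0 0 5.5 255" --pt "0 0 0 0 0 5.5 255" --pt "0 0 0 0 0 5.5 255" --pt "0 0 -0.001 0 0 3.5 255"

```text
time_s: 43.02
tool_pos: [0.5518, -0.011, 0.1404]
tcp_rot: [-0.0, 0.906, 0.423, -0.001]
force: [-1.1, 0.5, -6.4]
width: 0.14
finger_force: 109.0
```

>>> step_arm --pt "0 0 -0.001 0 0 -5.7 255" --pt "0 0 -0.0005 0 0 -5.7 255" --pt "0 0 -0.0005 0 0 -5.7 255" --pt "0 0 -0.0005 0 0 -5.7 255" --pt "0 0 -0.0005 0 0 -5.7 255" --pt "0 0 -0.0005 0 0 -5.7 255" --pt "0 0 -0.0005 0 0 -5.8 255"

```text
time_s: 43.6
tool_pos: [0.5516, -0.0109, 0.1427]
tcp_rot: [-0.001, 0.706, 0.709, 0.0]
force: [1.8, 0.1, -11.4]
width: 0.142
finger_force: 107.6
```

>>> step_arm --pt "0 0 -0.0005 0 0 5.7 255" --pt "0 0 -0.0005 0 0 5.7 255" --pt "0 0 -0.0005 0 0 5.7 255" --pt "0 0 -0.0005 0 0 5.7 255" --pt "0 0 -0.0005 0 0 5.7 255" --pt "0 0 -0.0005 0 0 5.7 255" --pt "0 0 -0.0005 0 0 5.8 255"

```text
time_s: 44.18
tool_pos: [0.5516, -0.0114, 0.1467]
tcp_rot: [0.0, 0.906, 0.423, -0.001]
force: [0.4, -1.2, -7.8]
width: 0.14
finger_force: 108.6
```

>>> step_arm --pt "0 0 -0.0005 0 0 -5.7 255" --pt "0 0 -0.0005 0 0 -5.7 255" --pt "0 0 -0.0005 0 0 -5.7 255" --pt "0 0 -0.0005 0 0 -5.7 255" --pt "0 0 -0.0005 0 0 -5.7 255" --pt "0 0 -0.0005 0 0 -5.7 255" --pt "0 0 -0.0005 0 0 -5.8 255"

```text
time_s: 44.77
tool_pos: [0.5516, -0.0113, 0.1502]
tcp_rot: [-0.001, 0.705, 0.709, -0.0]
force: [0.4, 0.2, -5.5]
width: 0.142
finger_force: 108.5
```

```bash
python3 - <<'E'
from h import *
st()
E
```

```text
[ 0.5516 -0.0113  0.1502] yaw 90.3 tilt [-0.002  0.001 -1.   ] F [ 0.4  0.2 -5.5] M [-0.27 -0.22 -0.75] 0.142 108.5
```

>>> step_arm --pt "0 0 -0.0005 0 0 5.7 255" --pt "0 0 -0.0005 0 0 5.7 255" --pt "0 0 -0.0005 0 0 5.7 255" --pt "0 0 -0.0005 0 0 5.7 255" --pt "0 0 -0.0005 0 0 5.7 255" --pt "0 0 -0.0005 0 0 5.7 255" --pt "0 0 -0.0005 0 0 5.8 255"

```text
time_s: 45.35
tool_pos: [0.5517, -0.0113, 0.1539]
tcp_rot: [-0.0, 0.906, 0.422, -0.001]
force: [-0.1, -1.8, -7.4]
width: 0.14
finger_force: 108.6
```

>>> step_arm --pt "0 0 -0.0005 0 0 -5.7 255" --pt "0 0 -0.0005 0 0 -5.7 255" --pt "0 0 -0.0005 0 0 -5.7 255" --pt "0 0 -0.0005 0 0 -5.7 255" --pt "0 0 -0.0005 0 0 -5.7 255" --pt "0 0 -0.0005 0 0 -5.7 255" --pt "0 0 -0.0005 0 0 -5.8 255"

```text
time_s: 45.93
tool_pos: [0.5514, -0.0111, 0.1565]
tcp_rot: [-0.001, 0.705, 0.709, -0.0]
force: [2.0, 1.4, -10.2]
width: 0.138
finger_force: 107.8
```

>>> step_arm --pt "0 0 -0.0005 0 0 5.7 255" --pt "0 0 -0.0005 0 0 5.7 255" --pt "0 0 -0.0005 0 0 5.7 255" --pt "0 0 -0.0005 0 0 5.7 255" --pt "0 0 -0.0005 0 0 5.7 255" --pt "0 0 -0.0005 0 0 5.7 255" --pt "0 0 -0.0005 0 0 5.8 255"

```text
time_s: 46.52
tool_pos: [0.5526, -0.0113, 0.1626]
tcp_rot: [0.0, 0.907, 0.421, 0.0]
force: [0.3, -0.7, -1.6]
width: 0.14
finger_force: 109.2
```

>>> step_arm --pt "0 0 -0.0005 0 0 -5.7 255" --pt "0 0 -0.0005 0 0 -5.7 255" --pt "0 0 -0.0005 0 0 -5.7 255" --pt "0 0 -0.0005 0 0 -5.7 255" --pt "0 0 -0.0005 0 0 -5.7 255" --pt "0 0 -0.0005 0 0 -5.7 255" --pt "0 0 -0.0005 0 0 -5.8 255"

```text
time_s: 47.1
tool_pos: [0.5525, -0.0113, 0.1661]
tcp_rot: [0.0, 0.705, 0.71, 0.0]
force: [-0.2, 0.9, -1.8]
width: 0.141
finger_force: 109.2
```

>>> step_arm --pt "0 0 -0.0005 0 0 5 255" --pt "0 0 -0.0005 0 0 5 255" --pt "0 0 -0.0005 0 0 5 255" --pt "0 0 -0.0005 0 0 5 255" --pt "0 0 -0.0005 0 0 0 255"

```text
time_s: 47.52
tool_pos: [0.5526, -0.0113, 0.1686]
tcp_rot: [0.0, 0.819, 0.574, 0.0]
force: [-0.1, -0.1, -1.3]
width: 0.139
finger_force: 109.1
```

```bash
python3 - <<'E'
from h import *
st()
E
```

```text
[ 0.5526 -0.0113  0.1686] yaw 70.1 tilt [ 0.001 -0.    -1.   ] F [-0.1 -0.1 -1.3] M [0.   0.06 0.01] 0.139 109.1
```

>>> step_arm --pt "0 0 -0.005 0 0 0 255" --pt "0 0 -0.01 0 0 0 255" --pt "0 0 -0.02 0 0 0 255" --pt "0 0 -0.03 0 0 0 255" --pt "0 0 -0.03 0 0 0 255" --pt "0 0 -0.03 0 0 0 255" --pt "0 0 -0.03 0 0 0 255" --pt "0 0 0 0 0 0 255" --pt "0 0 0 0 0 0 255"

```text
time_s: 48.27
tool_pos: [0.5535, -0.0114, 0.3271]
tcp_rot: [0.002, 0.818, 0.575, 0.002]
force: [-0.7, -0.1, -2.3]
width: 0.139
finger_force: 109.4
```

```bash
python3 -c "
from h import *
st(); to((.448,.285,.32))
for i in range(3):
    try: crate()
    except IndexError: print('miss')
T=cap('top');cv2.imwrite('t4raw.png',T['frame'])
for r in env.trace('cartridge0','top'):
    b=r['bbox']; print(round(r['conf'],2),np.round(b), atz(T,((b[0]+b[2])/2,(b[1]+b[3])/2),.12).round(3))
"
```

```text
[ 0.5535 -0.0114  0.3271] yaw 70.2 tilt [ 0.007 -0.001 -1.   ] F [-0.7 -0.1 -2.3] M [ 0.01  0.03 -0.01] 0.139 109.4
pos [ 0.5535 -0.0114  0.3271] yaw 70.2 tilt [ 0.007 -0.001 -1.   ] shift [ 0.2431 -0.1998  0.0062] turn None
crate top 0.61 ((0.4456881582736969, 0.27676451206207275), (0.22307004034519196, 0.105247862637043), 0.7074168920516968) box [[0.33399999141693115, 0.328000009059906], [0.33500000834465027, 0.22300000488758087], [0.5580000281333923, 0.22599999606609344], [0.5569999814033508, 0.3310000002384186]]
scene bbox 0.89 [307.1, 124.7, 374.2, 186.6]
crate fit [0.4451 0.2843 0.0229] 0.547
crate top 0.93 ((0.445864200592041, 0.27926114201545715), (0.229946106672287, 0.1082390546798706), 2.106019973754883) box [[0.32899999618530273, 0.32899999618530273], [0.3330000042915344, 0.22100000083446503], [0.5630000233650208, 0.2290000021457672], [0.5590000152587891, 0.33799999952316284]]
scene bbox 0.71 [303.6, 122.1, 375.4, 187.5]
crate fit [0.4466 0.2845 0.0355] 0.459
miss
0.65 [207. 183. 226. 199.] [0.558 0.061 0.12 ]
0.62 [126. 193. 151. 214.] [0.518 0.275 0.12 ]
0.55 [332. 174. 356. 195.] [ 0.582 -0.295  0.12 ]
0.49 [250. 249. 263. 264.] [ 0.378 -0.054  0.12 ]
0.45 [238. 181. 252. 201.] [ 0.558 -0.019  0.12 ]
```

>>> step_arm --pt "0.0243 -0.02 0 0 0 0 255" --pt "0.0243 -0.02 0 0 0 0 255" --pt "0.0243 -0.02 0 0 0 0 255" --pt "0.0243 -0.02 0 0 0 0 255" --pt "0.0243 -0.02 0 0 0 0 255" --pt "0.0243 -0.02 0 0 0 0 255" --pt "0.0243 -0.02 0 0 0 0 255" --pt "0.0243 -0.02 0 0 0 0 255" --pt "0.0243 -0.02 0 0 0 0 255" --pt "0.0243 -0.02 0 0 0 0 255"

```text
time_s: 49.8
tool_pos: [0.4462, 0.2866, 0.3236]
tcp_rot: [0.0, 0.818, 0.575, 0.0]
force: [0.8, -0.1, -1.3]
width: 0.142
finger_force: 109.1
```

>>> step_arm --pt "0 0 0.02 0 0 0 255" --pt "0 0 0.03 0 0 0 255" --pt "0 0 0 0 0 0 255" --pt "0 0 0 0 0 0 255" --pt "0 0 0 0 0 0 255"

```text
time_s: 50.22
tool_pos: [0.4474, 0.2851, 0.2745]
tcp_rot: [0.0, 0.819, 0.574, 0.001]
force: [0.1, -0.2, -0.8]
width: 0.142
finger_force: 109.0
```

```bash
python3 -c "
from h import *
st(); to((.448,.285,.1375))
"
```

```text
[0.4474 0.2851 0.2745] yaw 70.1 tilt [ 0.001  0.    -1.   ] F [ 0.1 -0.2 -0.8] M [-0.    0.05 -0.04] 0.142 109.0
pos [0.4474 0.2851 0.2745] yaw 70.11 tilt [ 0.001  0.    -1.   ] shift [-0.      0.0005  0.137 ] turn None
```

>>> step_arm --pt "0 0 0.02 0 0 0 255" --pt "0 0 0.03 0 0 0 255" --pt "0 0 0.03 0 0 0 255" --pt "0 0 0.03 0 0 0 255" --pt "0 0 0.015 0 0 0 255" --pt "0 0 0.006 0 0 0 255" --pt "0 0 0.004 0 0 0 255" --pt "0 0 0 0 0 0 255" --pt "0 0 0 0 0 0 255" --pt "0 0 0 0 0 0 255"

```text
time_s: 51.05
tool_pos: [0.4482, 0.2858, 0.1406]
tcp_rot: [0.0, 0.818, 0.575, 0.002]
force: [0.4, -0.1, -1.6]
width: 0.136
finger_force: 109.0
```

>>> step_arm --pt "0 0 0.001 0 0 0 255" --pt "0 0 0 0 0 0 255" --pt "0 0 0 0 0 0 255"

```text
time_s: 51.3
tool_pos: [0.4471, 0.2853, 0.1378]
tcp_rot: [0.0, 0.818, 0.575, 0.0]
force: [0.2, 0.3, -2.2]
width: 0.138
finger_force: 109.0
```

>>> step_arm --pt "0 0 0.001 0 0 0 255" --pt "0 0 0 0 0 0 255" --pt "0 0 0 0 0 0 255"

```text
time_s: 51.55
tool_pos: [0.4468, 0.2852, 0.1362]
tcp_rot: [-0.0, 0.818, 0.575, -0.0]
force: [-0.3, -0.1, -1.7]
width: 0.142
finger_force: 109.0
```

>>> step_arm --pt "0 0 0.001 0 0 0 255" --pt "0 0 0 0 0 0 255" --pt "0 0 0 0 0 0 255"

```text
time_s: 51.8
tool_pos: [0.447, 0.2852, 0.1353]
tcp_rot: [0.0, 0.818, 0.575, 0.0]
force: [0.3, -0.4, -1.6]
width: 0.143
finger_force: 109.4
```

>>> step_arm --pt "0 0 0.001 0 0 0 255" --pt "0 0 0 0 0 0 255" --pt "0 0 0 0 0 0 255"

```text
time_s: 52.05
tool_pos: [0.4472, 0.2855, 0.1353]
tcp_rot: [-0.0, 0.818, 0.575, 0.0]
force: [-2.2, 0.3, 6.3]
width: 0.136
finger_force: 110.0
```

```bash
python3 -c "
from h import *
st()
"
```

```text
[0.4472 0.2855 0.1353] yaw 70.1 tilt [ 0.001  0.001 -1.   ] F [-2.2  0.3  6.3] M [-0.14  0.45 -0.01] 0.136 110.0
```

>>> step_arm --pt "0 0 -0.001 0 0 0 255" --pt "0 0 0 0 0 0 180" --pt "0 0 0 0 0 0 160" --pt "0 0 0 0 0 0 140" --pt "0 0 0 0 0 0 130" --pt "0 0 -0.01 0 0 0 130" --pt "0 0 -0.02 0 0 0 130" --pt "0 0 -0.03 0 0 0 120" --pt "0 0 -0.035 0 0 0 120" --pt "0 0 -0.035 0 0 0 120"

```text
time_s: 52.88
tool_pos: [0.4464, 0.285, 0.2669]
tcp_rot: [-0.0, 0.818, 0.575, -0.0]
force: [1.0, -0.9, 0.1]
width: 0.53
finger_force: 0.0
```

>>> step_arm --pt "0 0 -0.035 0 0 0 120" --pt "-0.0219 0.023 0 0 0 0 120" --pt "-0.0219 0.023 0 0 0 0 120" --pt "-0.0219 0.023 0 0 0 0 120" --pt "-0.0219 0.023 0 0 0 0 120" --pt "-0.0219 0.023 0 0 0 0 120" --pt "-0.0219 0.023 0 0 0 0 120" --pt "-0.0219 0.023 0 0 0 0 120" --pt "-0.0219 0.023 0 0 0 6 120" --pt "0 0 0 0 0 0 120"

```text
time_s: 53.72
tool_pos: [0.5621, 0.0536, 0.301]
tcp_rot: [0.001, 0.85, 0.527, -0.0]
force: [0.1, 0.9, 0.5]
width: 0.53
finger_force: 0.0
```

>>> step_arm --pt "0 0 0 0 0 0 120" --pt "0 0 0 0 0 0 120" --pt "0 0 0 0 0 0 120"

```text
time_s: 53.97
tool_pos: [0.5601, 0.0588, 0.3007]
tcp_rot: [-0.0, 0.847, 0.532, 0.0]
force: [1.3, 0.9, 0.1]
width: 0.529
finger_force: 0.0
```

```bash
python3 -c "
from h import *
to((.5607,.0582,.138),64); st()
W=cap('wrist'); f=W['frame']; cv2.imwrite('w10raw.png',f)
for q in env.trace('cartridge0','wrist')[:5]:
    ys,xs=np.nonzero(q['mask']); print(round(q['conf'],2),np.round(q['bbox']),xs.mean().round(),ys.mean().round(),len(xs))
print(proj(W,(.5607,.0582,.14)),proj(W,(.5607,.0582,.01)))
"
```

```text
pos [0.5601 0.0588 0.3007] yaw 64.23 tilt [ 0.  0. -1.] shift [-0.0004  0.0008  0.1627] turn 0.23
[0.5601 0.0588 0.3007] yaw 64.2 tilt [ 0.  0. -1.] F [1.3 0.9 0.1] M [-0.03  0.01  0.02] 0.529 0.0
0.96 [ 60. 142. 140. 204.] 98.0 171.0 2659
0.92 [119.   0. 164.  20.] 144.0 7.0 550
0.89 [  9.   2. 108.  47.] 59.0 20.0 3385
0.85 [237. 146. 278. 206.] 258.0 174.0 1558
0.82 [119. 194. 186. 257.] 156.0 227.0 2119
[260.01302175 184.3870262 ] [259.1735346  158.85098761]
```

>>> step_arm --pt "0 0.0005 0.03 0 0 0 120" --pt "0 0 0.03 0 0 0 120" --pt "0 0 0.03 0 0 0 120" --pt "0 0 0.03 0 0 0 120" --pt "0 0 0.022 0 0 0 120" --pt "0 0 0.02 0 0 0 120" --pt "0 0 0 0 0 0 120" --pt "0 0 0 0 0 0 120"

```text
time_s: 54.73
tool_pos: [0.5599, 0.0584, 0.1374]
tcp_rot: [-0.001, 0.847, 0.531, -0.001]
force: [0.3, -0.3, 0.2]
width: 0.529
finger_force: 0.0
```

>>> step_arm --pt "0 0 0 0 0 0 200" --pt "0 0 0 0 0 0 255" --pt "0 0 0 0 0 0 255" --pt "0 0 0 0 0 0 255" --pt "0 0 0 0 0 0 255" --pt "0 0 -0.002 0 0 0 255" --force 110

```text
time_s: 55.23
tool_pos: [0.5607, 0.0583, 0.1411]
tcp_rot: [-0.0, 0.847, 0.532, 0.0]
force: [-0.4, 1.2, -9.1]
width: 0.141
finger_force: 107.0
```

```bash
python3 - <<'E'
from h import *
st()
E
```

```text
[0.5607 0.0583 0.1411] yaw 64.2 tilt [ 0.     0.001 -1.   ] F [-0.4  1.2 -9.1] M [ 0.37 -0.05  0.52] 0.141 107.0
```

>>> step_arm --pt "0 0 0 0 0 5.5 255" --pt "0 0 0 0 0 5.5 255" --pt "0 0 0 0 0 5.5 255" --pt "0 0 -0.001 0 0 3.5 255"

```text
time_s: 55.57
tool_pos: [0.5607, 0.0579, 0.1412]
tcp_rot: [0.0, 0.927, 0.375, -0.0]
force: [-0.2, 0.5, -7.2]
width: 0.141
finger_force: 108.4
```

>>> step_arm --pt "0 0 -0.001 0 0 -5.7 255" --pt "0 0 -0.0005 0 0 -5.7 255" --pt "0 0 -0.0005 0 0 -5.7 255" --pt "0 0 -0.0005 0 0 -5.7 255" --pt "0 0 -0.0005 0 0 -5.7 255" --pt "0 0 -0.0005 0 0 -5.7 255" --pt "0 0 -0.0005 0 0 -5.8 255"

```text
time_s: 56.15
tool_pos: [0.56, 0.0578, 0.1435]
tcp_rot: [-0.001, 0.742, 0.671, -0.0]
force: [1.0, 1.0, -11.0]
width: 0.138
finger_force: 107.6
```

>>> step_arm --pt "0 0 -0.0005 0 0 5.7 255" --pt "0 0 -0.0005 0 0 5.7 255" --pt "0 0 -0.0005 0 0 5.7 255" --pt "0 0 -0.0005 0 0 5.7 255" --pt "0 0 -0.0005 0 0 5.7 255" --pt "0 0 -0.0005 0 0 5.7 255" --pt "0 0 -0.0005 0 0 5.8 255"

```text
time_s: 56.73
tool_pos: [0.5601, 0.0574, 0.1464]
tcp_rot: [0.0, 0.927, 0.375, -0.001]
force: [3.0, -0.0, -11.6]
width: 0.142
finger_force: 108.3
```

>>> step_arm --pt "0 0 -0.0005 0 0 -5.7 255" --pt "0 0 -0.0005 0 0 -5.7 255" --pt "0 0 -0.0005 0 0 -5.7 255" --pt "0 0 -0.0005 0 0 -5.7 255" --pt "0 0 -0.0005 0 0 -5.7 255" --pt "0 0 -0.0005 0 0 -5.7 255" --pt "0 0 -0.0005 0 0 -5.8 255"

```text
time_s: 57.32
tool_pos: [0.56, 0.058, 0.1504]
tcp_rot: [-0.001, 0.742, 0.671, -0.0]
force: [2.2, 2.9, -8.5]
width: 0.14
finger_force: 108.7
```

```bash
python3 - <<'E'
from h import *
st()
E
```

```text
[0.56   0.058  0.1504] yaw 84.2 tilt [-0.002  0.002 -1.   ] F [ 2.2  2.9 -8.5] M [ 0.49 -0.36 -0.82] 0.14 108.7
```

>>> step_arm --pt "0 0 -0.0005 0 0 5.7 255" --pt "0 0 -0.0005 0 0 5.7 255" --pt "0 0 -0.0005 0 0 5.7 255" --pt "0 0 -0.0005 0 0 5.7 255" --pt "0 0 -0.0005 0 0 5.7 255" --pt "0 0 -0.0005 0 0 5.7 255" --pt "0 0 -0.0005 0 0 5.8 255"

```text
time_s: 57.9
tool_pos: [0.5604, 0.0578, 0.1545]
tcp_rot: [-0.0, 0.927, 0.374, -0.0]
force: [1.2, 0.3, -4.4]
width: 0.139
finger_force: 109.2
```

>>> step_arm --pt "0 0 -0.0005 0 0 -5.7 255" --pt "0 0 -0.0005 0 0 -5.7 255" --pt "0 0 -0.0005 0 0 -5.7 255" --pt "0 0 -0.0005 0 0 -5.7 255" --pt "0 0 -0.0005 0 0 -5.7 255" --pt "0 0 -0.0005 0 0 -5.7 255" --pt "0 0 -0.0005 0 0 -5.8 255"

```text
time_s: 58.48
tool_pos: [0.5601, 0.0579, 0.1578]
tcp_rot: [-0.001, 0.741, 0.672, -0.0]
force: [-0.2, 1.3, -14.2]
width: 0.142
finger_force: 106.9
```

>>> step_arm --pt "0 0 -0.0005 0 0 5.7 255" --pt "0 0 -0.0005 0 0 5.7 255" --pt "0 0 -0.0005 0 0 5.7 255" --pt "0 0 -0.0005 0 0 5.7 255" --pt "0 0 -0.0005 0 0 5.7 255" --pt "0 0 -0.0005 0 0 5.7 255" --pt "0 0 -0.0005 0 0 5.8 255"

```text
time_s: 59.07
tool_pos: [0.5612, 0.0575, 0.1634]
tcp_rot: [0.0, 0.928, 0.373, 0.001]
force: [-0.1, 0.6, -2.6]
width: 0.139
finger_force: 110.0
```

>>> step_arm --pt "0 0 -0.0005 0 0 -5.7 255" --pt "0 0 -0.0005 0 0 -5.7 255" --pt "0 0 -0.0005 0 0 -5.7 255" --pt "0 0 -0.0005 0 0 -5.7 255" --pt "0 0 -0.0005 0 0 -5.7 255" --pt "0 0 -0.0005 0 0 -5.7 255" --pt "0 0 -0.0005 0 0 -5.8 255"

```text
time_s: 59.65
tool_pos: [0.561, 0.0577, 0.1668]
tcp_rot: [0.0, 0.741, 0.672, 0.0]
force: [0.2, 0.9, -1.7]
width: 0.136
finger_force: 109.9
```

>>> step_arm --pt "0 0 -0.0005 0 0 5 255" --pt "0 0 -0.0005 0 0 5 255" --pt "0 0 -0.0005 0 0 5 255" --pt "0 0 -0.0005 0 0 5 255" --pt "0 0 -0.0005 0 0 0 255"

```text
time_s: 60.07
tool_pos: [0.5612, 0.0576, 0.1694]
tcp_rot: [0.0, 0.848, 0.53, 0.0]
force: [-0.7, -0.2, -1.4]
width: 0.14
finger_force: 110.1
```

```bash
python3 - <<'E'
from h import *
st()
E
```

```text
[0.5612 0.0576 0.1694] yaw 64.0 tilt [ 0.001 -0.    -1.   ] F [-0.7 -0.2 -1.4] M [0.05 0.03 0.04] 0.14 110.1
```

>>> step_arm --pt "0 0 -0.005 0 0 0 255" --pt "0 0 -0.01 0 0 0 255" --pt "0 0 -0.02 0 0 0 255" --pt "0 0 -0.03 0 0 0 255" --pt "0 0 -0.03 0 0 0 255" --pt "0 0 -0.03 0 0 0 255" --pt "0 0 -0.03 0 0 0 255" --pt "0 0 0 0 0 0 255" --pt "0 0 0 0 0 0 255" --pt "0 0 0 0 0 0 255"

```text
time_s: 60.9
tool_pos: [0.5606, 0.0576, 0.3236]
tcp_rot: [-0.0, 0.847, 0.531, -0.0]
force: [0.3, 0.0, -2.0]
width: 0.14
finger_force: 110.2
```

```bash
python3 -c "
from h import *
st(); to((.375,.284,.32))
for i in range(3):
    try: crate()
    except IndexError: print('miss')
for n in ('top','scene'):
  T=cap(n);cv2.imwrite(n+'5raw.png',T['frame'])
  for r in env.trace('cartridge0',n):
    b=r['bbox']; print(n,round(r['conf'],2),np.round(b), atz(T,((b[0]+b[2])/2,(b[1]+b[3])/2),.1).round(3))
"
```

```text
[0.5606 0.0576 0.3236] yaw 64.2 tilt [-0. -0. -1.] F [ 0.3  0.  -2. ] M [-0.01 -0.    0.01] 0.14 110.2
pos [0.5606 0.0576 0.3236] yaw 64.17 tilt [-0. -0. -1.] shift [ 0.1229 -0.2657  0.0036] turn None
crate top 0.78 ((0.4256523847579956, 0.2785368263721466), (0.10190034657716751, 0.18994496762752533), 89.89181518554688) box [[0.3310000002384186, 0.2280000001192093], [0.5210000276565552, 0.22699999809265137], [0.5210000276565552, 0.32899999618530273], [0.3310000002384186, 0.33000001311302185]]
scene bbox 0.96 [308.6, 123.5, 375.3, 187.6]
crate fit [0.4449 0.2833 0.0155] 1.249
crate top 0.81 ((0.444326251745224, 0.278844952583313), (0.2255440503358841, 0.10463298112154007), 1.0026953220367432) box [[0.3310000002384186, 0.32899999618530273], [0.3319999873638153, 0.22499999403953552], [0.5580000281333923, 0.2290000021457672], [0.5559999942779541, 0.3330000042915344]]
scene bbox 0.63 [308.8, 122.2, 374.8, 185.1]
crate fit [0.4453 0.2844 0.0266] 1.199
crate top 0.79 ((0.4456636905670166, 0.2776298224925995), (0.2226181924343109, 0.10129204392433167), 2.6570558547973633) box [[0.33199998736
[... 228 characters left out ...]
035] 1.226
top 0.82 [126. 225. 150. 240.] [0.439 0.278 0.1  ]
top 0.73 [336. 174. 355. 194.] [ 0.587 -0.304  0.1  ]
top 0.7 [181.  72. 372. 224.] [ 0.692 -0.108  0.1  ]
top 0.65 [127. 194. 152. 213.] [0.522 0.277 0.1  ]
top 0.61 [206. 180. 214. 187.] [0.583 0.081 0.1  ]
top 0.46 [252. 250. 258. 261.] [ 0.381 -0.051  0.1  ]
scene 0.93 [281. 133. 295. 171.] [0.435 0.109 0.1  ]
scene 0.73 [164. 238. 189. 277.] [ 0.626 -0.306  0.1  ]
scene 0.7 [260. 144. 274. 185.] [0.451 0.031 0.1  ]
scene 0.68 [290. 120. 314. 164.] [0.417 0.167 0.1  ]
scene 0.65 [222. 146. 241. 191.] [ 0.42  -0.064  0.1  ]
scene 0.63 [344. 141. 366. 174.] [0.544 0.264 0.1  ]
scene 0.56 [332. 129. 351. 158.] [0.476 0.266 0.1  ]
```

>>> step_arm --pt "0.0123 -0.0266 0 0 0 0 255" --pt "0.0123 -0.0266 0 0 0 0 255" --pt "0.0123 -0.0266 0 0 0 0 255" --pt "0.0123 -0.0266 0 0 0 0 255" --pt "0.0123 -0.0266 0 0 0 0 255" --pt "0.0123 -0.0266 0 0 0 0 255" --pt "0.0123 -0.0266 0 0 0 0 255" --pt "0.0123 -0.0266 0 0 0 0 255" --pt "0.0123 -0.0266 0 0 0 0 255" --pt "0.0123 -0.0266 0 0 0 0 255"

```text
time_s: 62.68
tool_pos: [0.3741, 0.2853, 0.3241]
tcp_rot: [0.0, 0.847, 0.531, 0.0]
force: [1.5, -0.1, -1.6]
width: 0.14
finger_force: 110.0
```

>>> step_arm --pt "0 0 0.02 0 0 0 255" --pt "0 0 0.03 0 0 0 255" --pt "0 0 0 0 0 0 255" --pt "0 0 0 0 0 0 255" --pt "0 0 0 0 0 0 255"

```text
time_s: 63.1
tool_pos: [0.3757, 0.2844, 0.275]
tcp_rot: [0.0, 0.848, 0.531, 0.001]
force: [0.6, -0.1, -2.3]
width: 0.138
finger_force: 109.8
```

```bash
python3 -c "
from h import *
st(); to((.374,.283,.1375))
"
```

```text
[0.3757 0.2844 0.275 ] yaw 64.1 tilt [ 0.001  0.001 -1.   ] F [ 0.6 -0.1 -2.3] M [ 0.03 -0.    0.  ] 0.138 109.8
pos [0.3757 0.2844 0.275 ] yaw 64.11 tilt [ 0.001  0.001 -1.   ] shift [-0.0022 -0.001   0.1375] turn None
```

>>> step_arm --pt "-0.002 -0.001 0.02 0 0 0 255" --pt "0 0 0.03 0 0 0 255" --pt "0 0 0.03 0 0 0 255" --pt "0 0 0.03 0 0 0 255" --pt "0 0 0.015 0 0 0 255" --pt "0 0 0.006 0 0 0 255" --pt "0 0 0.004 0 0 0 255" --pt "0 0 0 0 0 0 255" --pt "0 0 0 0 0 0 255" --pt "0 0 0 0 0 0 255"

```text
time_s: 63.93
tool_pos: [0.3747, 0.2837, 0.141]
tcp_rot: [0.0, 0.847, 0.531, 0.002]
force: [-0.2, -0.0, -2.4]
width: 0.145
finger_force: 109.9
```

>>> step_arm --pt "0 0 0.001 0 0 0 255" --pt "0 0 0 0 0 0 255" --pt "0 0 0 0 0 0 255"

```text
time_s: 64.18
tool_pos: [0.3736, 0.2832, 0.1383]
tcp_rot: [0.0, 0.847, 0.531, 0.0]
force: [0.5, 0.5, -1.5]
width: 0.139
finger_force: 109.9
```

>>> step_arm --pt "0 0 0.001 0 0 0 255" --pt "0 0 0 0 0 0 255" --pt "0 0 0 0 0 0 255"

```text
time_s: 64.43
tool_pos: [0.3733, 0.283, 0.1367]
tcp_rot: [-0.0, 0.847, 0.531, -0.0]
force: [0.8, 0.7, -2.2]
width: 0.14
finger_force: 109.9
```

>>> step_arm --pt "0 0 0.001 0 0 0 255" --pt "0 0 0 0 0 0 255" --pt "0 0 0 0 0 0 255"

```text
time_s: 64.68
tool_pos: [0.3736, 0.2832, 0.1361]
tcp_rot: [-0.0, 0.847, 0.531, 0.0]
force: [-0.2, 1.5, -0.0]
width: 0.136
finger_force: 110.3
```

>>> step_arm --pt "0 0 0 0 0 0 180" --pt "0 0 0 0 0 0 160" --pt "0 0 0 0 0 0 140" --pt "0 0 0 0 0 0 130" --pt "0 0 0 0 0 0 130" --pt "0 0 -0.01 0 0 0 130" --pt "0 0 -0.02 0 0 0 130" --pt "0 0 -0.03 0 0 0 120" --pt "0 0 -0.035 0 0 0 120" --pt "0 0 -0.035 0 0 0 120"

```text
time_s: 65.52
tool_pos: [0.3729, 0.2828, 0.2675]
tcp_rot: [-0.0, 0.847, 0.531, -0.0]
force: [0.9, 1.5, -1.2]
width: 0.531
finger_force: 0.0
```

>>> step_arm --pt "0 0 -0.035 0 0 0 120" --pt "-0.03 0.012 0 0 0 0 120" --pt "-0.03 0.012 0 0 0 0 120" --pt "-0.03 0.012 0 0 0 0 120" --pt "-0.03 0.012 0 0 0 0 120" --pt "-0.03 0.012 0 0 0 0 120" --pt "-0.03 0.012 0 0 0 0 120" --pt "-0.03 0.012 0 0 0 0 120" --pt "-0.03 0.012 0 0 0 0 120" --pt "0 0 0 0 0 0 120"

```text
time_s: 66.35
tool_pos: [0.3548, 0.021, 0.3018]
tcp_rot: [0.001, 0.85, 0.527, 0.0]
force: [0.3, 0.5, -0.4]
width: 0.532
finger_force: 0.0
```

```bash
python3 -c "
from h import *
st(); T=cap('top');S=cap('scene')
a=cv2.resize(T['frame'][100:300,80:420],(800,470));b=cv2.resize(S['frame'][90:350,60:420],None,fx=1.6,fy=1.6)
a=cv2.resize(a,(510,300)); b=cv2.resize(b,(415,300))
L=np.vstack([cv2.resize(T['frame'][160:290,90:380],(600,269)),cv2.resize(S['frame'][105:285,90:400],(570,331))[:, :570] if 0 else cv2.resize(S['frame'][105:285,90:400],(600,331))])
cv2.imwrite('pics/final.png',L)"
```

```text
[0.3548 0.021  0.3018] yaw 63.7 tilt [ 0.002 -0.002 -1.   ] F [ 0.3  0.5 -0.4] M [-0.03  0.03  0.05] 0.532 0.0
```

View pics/final.png

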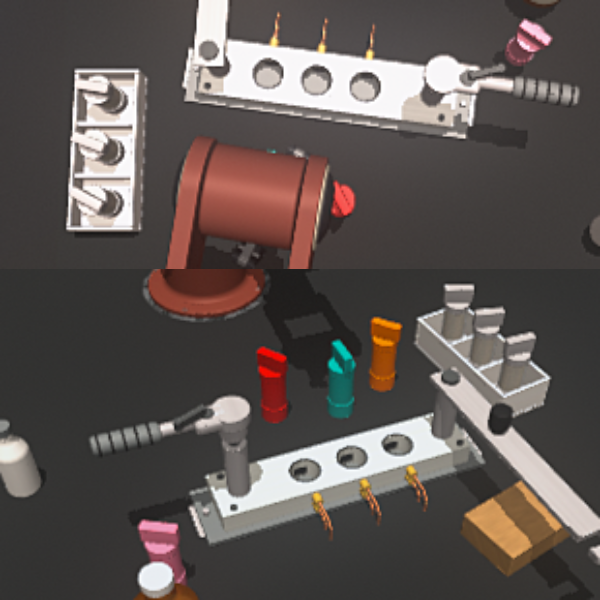

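The final picture shows all three cartridges upright in the crate at (97,93), (97,150) and (97,203). The ports are empty, the strap is swung away, and the bystanders and look-alikes are still standing. Handing in.

```bash
python3 -c "
from cell import env
print(env.close_job())"
```

```text
the job is handed in; nothing more can be done
None
```

The job is handed in: the lever is flipped, the bolt backed off, the strap swung clear, and all three cartridges stand upright in the crate's compartments; the hand-in returned no verdict.

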